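# Slide the top routing template off its stack and set it on the copying rest

### The job

The yellow routing template lies on top of a dark one on the sloping stack stand. Slide it along the ledge until its end sticks out about 6 cm past the stand's open end (the end without a cheek), pinch it by that end, lift it clear of the stand and set it on the narrow copying rest: long edge down on the ledge, lying flat against the board, roughly centred. Leave the dark template in its place on the stand, do not disturb the cup, the wooden packing piece and the sanding block, and let go.

Things in the scene. Friction and masses are not known exactly. Their poses are not given: they have to be found in the camera images.
- top_template_center (a point): Centre (half-way through the thickness) of the loose yellow template: flat plate 190 x 120 x 8 mm, 0.09 to 0.18 kg, with a 32 mm round hole at x=+60, y=+20 mm from the centre. x runs along its 190 mm length, y up the slope along its 120 mm width, z out of its face. Slide out its x=-95 mm end. Smooth and waxed: a fingertip pressed on it with about 6 N drags it along.
- lower_template_center (a point): Centre of the dark wooden template under the yellow one, 190 x 120 x 8 mm, same axes. Stays where it is; a 5 mm high brass strip on the board beside its x=-95 mm end keeps it from sliding out with the yellow one, which clears the strip.
- stack_stand_board: Plywood board of the fixed stack stand, sloping 55 degrees from horizontal. Origin on its face in the corner with the ledge, 30 mm above the bench; x along the ledge, y up the face, z out of it. Board from x=-105 (open end, free space beyond) to +115 mm, where a 12 mm cheek, 22 mm proud, closes it; up to y=+128 mm. Ledge at y=-12 to 0, 22 mm deep. Dark template at z=0 to 8, yellow at z=8 to 16 mm.
- copy_rest_board: Pale board of the fixed narrow copying rest, empty at the start: slope 55 degrees, axes and origin as for the stack stand's board, ledge 22 mm deep, board up to y=+128 mm, but only 90 mm wide (x=-45 to +45 mm) and without a cheek, so a centred template overhangs 50 mm at each end. Once set down, the yellow template's centre is at x=0, y=+60, z=+4 mm. Bench top 30 mm below the origin.
- cup_2: Bystander: turned wooden cup 52 mm across, 50 mm high; origin at its underside. Leave alone.
- packer: Bystander: pale wooden packing piece 103 x 75 x 20 mm, flat on the bench; origin at its underside. Leave alone.
- sanding_block: Bystander: cork sanding block 112 x 123 x 35 mm; origin at its underside. Leave alone.
- lever_press: Fixed grey hand lever press with a red lever, 266 x 100 x 258 mm high, at the far left of the bench; origin at its underside. No part of the job: only an obstacle to lift clear of.

How it is judged (in metres and radians):
On the way, in this order (a step that is already met when the one before it is completed fails the run):
1. the yellow template has been slid along the ledge, still lying on the stack, so that it overhangs the open end by at least 40 mm (x of top_template_center in the frame of stack_stand_board between -0.11 and -0.05 m and y of top_template_center in the frame of stack_stand_board between 0.05 and 0.07 m and z of top_template_center in the frame of stack_stand_board between 0.007 and 0.017 m and angle between the z axis of top_template_center and the z axis of stack_stand_board, either way round below 0.1 rad and angle between the x axis of top_template_center and the x axis of stack_stand_board, either way round below 0.12 rad), for 0.2 s.
2. the yellow template has been lifted clear of the stack stand (centre more than 20 mm higher than it lay) (height (world z) of top_template_center above 0.106 m and contact force between top_template and stack_stand below 0.1 N), for 0.1 s.
At the end, for the whole second after the job is handed in: The yellow template rests on the copying rest, lower long edge on the ledge and back flat against the board (within about 7 mm and 6 degrees), centred along the ledge within 30 mm, released and at rest; the dark template is within 20 mm of where it began (x of top_template_center in the frame of copy_rest_board between -0.03 and 0.03 m and y of top_template_center in the frame of copy_rest_board between 0.053 and 0.068 m and z of top_template_center in the frame of copy_rest_board between 0 and 0.009 m and angle between the z axis of top_template_center and the z axis of copy_rest_board, either way round below 0.1 rad and angle between the x axis of top_template_center and the x axis of copy_rest_board, either way round below 0.12 rad and distance between top_template_center and lower_template_center above 0.05 m and linear speed of top_template below 0.02 m/s and distance of lower_template_center from where it was at the start of the episode below 0.02 m); the robot touches nothing.
It fails at once if the dark template is pulled out of its place (moved more than 20 mm) (distance of lower_template_center from where it was at the start of the episode above 0.02 m).
It fails at once if a bystander (cup, packing piece or sanding block) is shoved more than 30 mm (distance of any of cup_2, packer, sanding_block from where it was at the start of the episode above 0.03 m).
It also fails if it takes over 61 s, if anything falls off the work surface, if the arm or the gripper's body presses on something with over 40 N, if the wrist force passes 120 N, or if a joint passes its speed limit or range.

### The arm

A 7-joint arm with a two-finger parallel gripper is mounted at the origin on a cart in front of the work surface, level with it; the furniture and walls round the work are solid. World frame = base frame: x ahead of the robot, y to its left, z up, the work surface at z = 0. Lengths are in mm, angles in rad, forces in N, time in s.
With the tool pointing down it reaches from about 400 to 925 mm from the base axis. Payload 4.1 kg.
Tool frame: the origin (TCP) lies midway between the tips of the shut fingers; the grasp point (between the pads) lies 19 mm behind it; z points along the fingers, x is the direction in which the jaws open and shut, and the axes are right-handed (so a half turn about z gives the same grasp; the last joint's range is limited). The gripper opens to 85 mm and grips with 20 to 120 N. Pads are 22 mm wide; open, the fingers measure 114 mm over their backs; the gripper's body (76 mm by 85 mm) begins 54 mm behind the grasp point. The pads swing forward as they close: fully open they stand 13 mm farther back than shut.
Start: joints at [1.16, 0.398, 0.045, 1.537, -0.019, 1.207, -0.051], TCP at [199.439, -618.682, 231.347] pointing down, gripper open.
Joint ranges: [-2.82, 2.82], [-0.49, 2.23], [-1.37, 1.46], [0, 2.46], [-1.36, 4.5], [0.23, 2], [-2.94, 2.94]. Speed limits (rad/s): [2.57, 2.57, 3.14, 3.14, 3.14, 3.14, 3.14].

### API

Orientations are given as a unit quaternion [w, x, y, z].
In Python, from workcell import r, cams gives the robot as it stands.
- The arm moves only by the tool jog_arm, never from a script. Its argument "commands" is a list of rows, each an object with "delta_pos": the shift along the tool's x, y, z in m, a list of three; "turn": the turn, a rotation vector about the tool's x, y, z in rad, a list of three; "jaw": the finger opening in m, from 0 to 0.0854. A call has 1 to 5 rows; each row is the pose to reach, as a shift and turn from the pose measured when the call began, along the tool's axes at that moment; what a row does not reach only later rows make up. A row lasts 1/10 s, in which the tool goes at most 50 mm and 8.59 degrees, less where a joint would pass 70% of its speed; a pose out of reach is approached as far as the arm can. A call with a gripper value outside its range is refused whole. The fingers move at their own pace and stop on an object; "newtons" is the grip in N (left out, the last holds). Time passes only in rows, so rows that repeat a pose let the fingers close. It gives the time, the measured TCP pose, the force and the opening at its end, in the units of the state.
- r.observe(): the state, without advancing time (a new reading comes with each control period).
- cams.get_image(name): name is "scene" or "top" or "wrist"; returns the picture (480x640x3 uint8, red, green, blue); there is no depth.
- cams.camera_params(name): a dict with "K" (3x3 intrinsics, pixels), "camera_from_world" (4x4, takes a point from world to camera coordinates); the wrist camera has in their place "tool_from_camera" (4x4, takes a point from camera to tool coordinates, whose origin is the TCP and whose axes are the tool frame's). Camera axes: x right, y down, z forward; pixel columns grow to the right and rows downward; lengths in mm; the calibration is good to about 2 mm. A picture is of the moment at which its call begins: read the wrist's pose just before it. camera_params takes no time and is no camera call.
- r.finish_job(): hands the job in, once; it reports no verdict.
The state is a dict: "clock": time; "joint_pos": joint angles; "joint_velocities": joint speeds; "joint_efforts": joint torques, N m; "position": TCP position; "ee_rot": TCP orientation; "force": force on the tool from outside, world axes, zero at the start; "moment": the same for the moment, N m; "grip_width": finger opening in mm.
Only numpy, scipy, OpenCV 4.12 (cv2) and the standard library are available. Lean on these libraries where they do the work, as an engineer would, in place of code of your own. Each camera call takes 0.05 s, during which the arm holds its last target.

## Working session

There is one attempt and no reset: what is moved stays moved. The work goes in short steps, Python scripts to look and compute and a tool call to move; the robot and the scene stay as the last step left them, time stands still between calls to the robot, and variables do not carry over. Pictures are saved under pics/ and viewed, and the job is handed in when it is done.

Besides the shell and the picture viewer there is one more tool, called as a command line: name --argument value ..., lists and objects as JSON in quotes. jog_arm: Moves the arm, as the interface text tells. Its arguments: {"type":"object","properties":{"commands":{"type":"array"},"newtons":{"type":"number"}},"required":["commands"]}

```bash
mkdir -p pics; ls
python3 - <<'E'
from workcell import r,cams
import cv2
o=r.observe();print(o)
for n in ["scene","top"]:
    p=cams.camera_params(n);print(n,p)
    cv2.imwrite(f"pics/{n}0.png",cams.get_image(n)[:,:,::-1])
print(cams.camera_params("wrist"))
E
```

```text
pics
{'clock': 0.0, 'joint_pos': array([ 1.16003608,  0.39915407,  0.04504693,  1.53787279, -0.01867831,
        1.20693422, -0.05070927]), 'joint_velocities': array([ 0.00029567, -0.00110337,  0.00096005, -0.00122755,  0.00173846,
       -0.00033124, -0.00014785]), 'joint_efforts': array([-8.97685677e-04, -4.75139165e+01,  1.36428941e+00, -2.54227209e+01,
        1.15595237e-02,  9.49514477e-03,  4.55324098e-06]), 'position': array([ 199.18682637, -618.05422266,  230.29147791]), 'ee_rot': array([-5.07371232e-04,  8.08340011e-01, -5.88715108e-01, -8.31030533e-04]), 'force': array([ 0.08428017, -0.75316136,  0.52977646]), 'moment': array([ 0.03351859, -0.03899334, -0.01146669]), 'grip_width': 85.18116887986884}
scene {'K': array([[454.5706524 ,   0.        , 321.36509638],
       [  0.        , 454.5706524 , 235.09848885],
       [  0.        ,   0.        ,   1.        ]]), 'camera_from_world': array([[-8.51284014e-01, -5.24692814e-01, -3.60260288e-03,
         4.59100029e+02],
       [-3.11007439e-01,  5.10097815e-01, -8.01919318e-01,
         2.05770831e+02],
       [ 4.22598983e-0
[... 500 characters left out ...]
+02],
       [ 1.83919213e-01, -4.83182509e-04, -9.82941244e-01,
         1.70830233e+03],
       [ 0.00000000e+00,  0.00000000e+00,  0.00000000e+00,
         1.00000000e+00]])}
{'K': array([[355.12922689,   0.        , 320.1603908 ],
       [  0.        , 355.12922689, 237.55955068],
       [  0.        ,   0.        ,   1.        ]]), 'tool_from_camera': array([[ 9.99999985e-01,  1.30330291e-04, -1.16382001e-04,
         9.15984467e-01],
       [-9.36896043e-05,  9.62166226e-01,  2.72463106e-01,
        -6.78963798e+01],
       [ 1.47489027e-04, -2.72463091e-01,  9.62166224e-01,
        -1.42564880e+02],
       [ 0.00000000e+00,  0.00000000e+00,  0.00000000e+00,
         1.00000000e+00]])}
```

View pics/scene0.png

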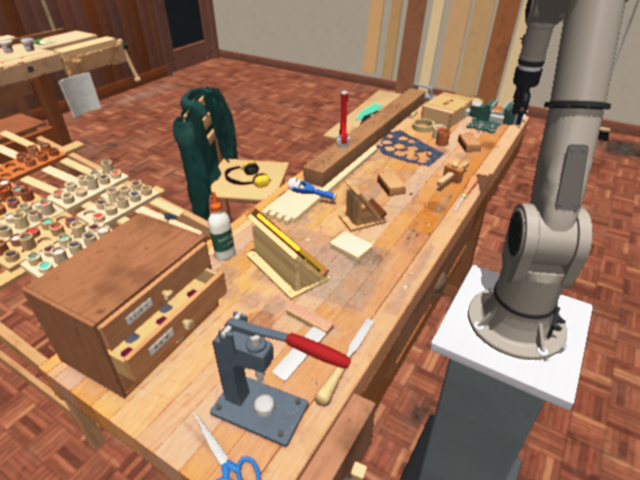

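View pics/top0.png

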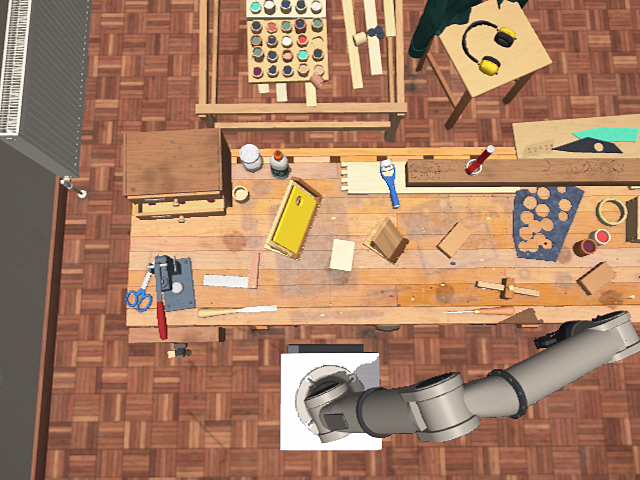

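The yellow template on its stand is at about (295,218) in the top view, and the narrow rest at about (385,240). Next I'll enlarge both.

Run:
```python
import cv2
a=cv2.imread("pics/top0.png")[165:275,240:420]
cv2.imwrite("pics/topc.png",cv2.resize(a,None,fx=4.4,fy=4.4,interpolation=cv2.INTER_CUBIC))
a=cv2.imread("pics/scene0.png")[170:305,230:410]
cv2.imwrite("pics/scenec.png",cv2.resize(a,None,fx=4.4,fy=4.4,interpolation=cv2.INTER_CUBIC))
```

```text
(no output)
```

View pics/topc.png

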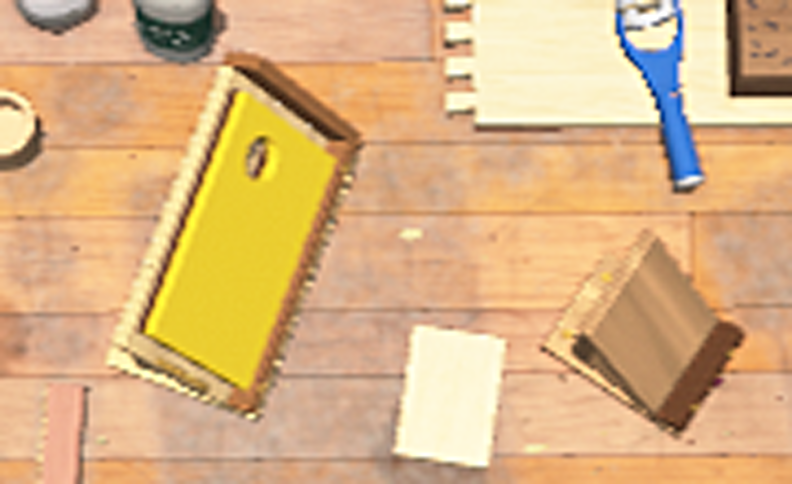

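View pics/scenec.png

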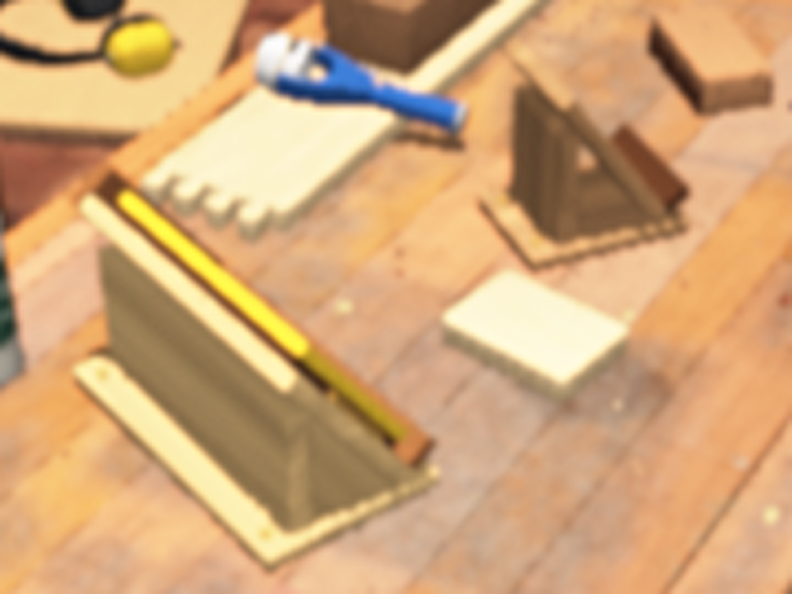

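```bash
cat > h.py <<'E'
import numpy as np, cv2
from scipy.optimize import least_squares
from scipy.spatial.transform import Rotation as R
from workcell import r,cams
s,c=np.sin(np.radians(55)),np.cos(np.radians(55))
def frame(X,Y,yaw):
    x=np.array([np.cos(yaw),np.sin(yaw),0]);h=np.array([-np.sin(yaw),np.cos(yaw),0]);z=np.array([0,0,1.])
    y=c*h+s*z; n=np.cross(x,y)
    return np.c_[x,y,n],np.array([X,Y,30.])
def toolpose(o): 
    q=o['ee_rot'];return R.from_quat([q[1],q[2],q[3],q[0]]).as_matrix(),o['position']
def cam(name,o=None):
    p=cams.camera_params(name);
    if name!='wrist': return p['K'],p['camera_from_world']
    M,t=toolpose(o);T=np.eye(4);T[:3,:3]=M;T[:3,3]=t
    return p['K'],np.linalg.inv(T@p['tool_from_camera'])
def proj(C,P):
    P=np.atleast_2d(P);q=P@C[1][:3,:3].T+C[1][:3,3];u=q@C[0].T;return u[:,:2]/u[:,2:]
E
python3 - <<'E'
from h import *
T=cam('top');S=cam('scene')
ft=lambda a:np.array(a)/4.4+[240,165]
fs=lambda a:np.array(a)/4.4+[230,170]
# stand
obs=[(T,(95,120,16),ft((237,92)),1),(T,(-95,120,16),ft((145,335)),1),(T,(-95,0,16),ft((248,388)),1),(T,(95,0,16),ft((333,150)),1),
(S,(-105,128,0),fs((297,385)),0),(S,(-105,0,22),fs((435,440)),0),(S,(-95,120,16),fs((308,352)),1)]
def f(p):
    A,t=frame(*p[:3]);e=[]
    for C,P,u,y in obs: e.append(proj(C,A@(np.array(P)+[p[3]*y,0,0])+t)[0]-u)
    return np.ravel(e)
q=least_squares(f,[600,80,-.4,0],loss='soft_l1');print(q.x,np.round(f(q.x).reshape(-1,2),1))
obs2=[(T,(45,128,0),ft((652,232))),(T,(-45,128,0),ft((578,345))),(T,(45,0,0),ft((714,320))),(T,(-45,0,0),ft((655,415))),(T,(45,0,22),ft((745,332))),(T,(-45,0,22),ft((683,428))),
(S,(-45,128,0),fs((575,105))),(S,(45,128,0),fs((510,45)))]
def f(p):
    A,t=frame(*p[:3]);return np.ravel([proj(C,A@np.array(P)+t)[0]-u for C,P,u in obs2])
q=least_squares(f,[600,-80,-.6],loss='soft_l1');print(q.x,np.round(f(q.x).reshape(-1,2),1))
E
```

```text
[ 5.52522716e+02  9.32675575e+01 -3.49614921e-01  1.31583188e+01] [[ 0.2 -0.3]
 [ 0.2  0. ]
 [-1.4  0.3]
 [-1.2  1.5]
 [ 1.2 -1.2]
 [-0.1  0. ]
 [-1.  -2.3]]
[ 486.67357401 -222.69378065    5.71131023] [[-0.5  1. ]
 [ 1.5 -0.8]
 [ 0.1 -0.5]
 [-0.4  0.6]
 [-1.6 -1. ]
 [-1.5  0. ]
 [ 0.7 -2.2]
 [ 0.6 -2.6]]
```

```bash
cat >> h.py <<'E'
import json,os
def load(): return json.load(open('fr.json'))
PRESS=np.diag([1.,-1,-1])   # tool axes in board frame (cols): x=xb,y=-yb,z=-zb
PINCH=np.array([[0,-1,0],[0,0,-1],[1,0,0.]])  # tool x=zb, y=-xb, z=-yb
def goto(fr,P,ori,extra=None):
    o=r.observe();M,t=toolpose(o);A,t0=frame(*load()[fr]);
    G=A@ori
    if extra is not None: G=G@R.from_rotvec(extra).as_matrix()
    d=M.T@(A@np.array(P,float)+t0-t)/1000; rv=R.from_matrix(M.T@G).as_rotvec()
    print('clock',round(o['clock'],2),'target',np.round(A@np.array(P,float)+t0),'dpos',np.round(d,4).tolist(),'turn',np.round(rv,4).tolist())
def where(fr):
    o=r.observe();M,t=toolpose(o);A,t0=frame(*load()[fr])
    f=A.T@o['force']
    print('clock',round(o['clock'],2),'tcp in',fr,np.round(A.T@(t-t0),1),'axes z',np.round(A.T@M[:,2],3),'x',np.round(A.T@M[:,0],3),'F',np.round(f,1),'w',round(o['grip_width'],1),'world',np.round(t,1),'q',np.round(o['joint_pos'],2))
E
echo '{"stand":[552.5,93.3,-0.3496],"rest":[486.7,-222.7,-0.572]}' > fr.json
python3 - <<'E'
from h import *
goto('stand',(0,60,150),PRESS)
E
```

```text
clock 0.1 target [522.  10. 165.] dpos [-0.4988, -0.5002, 0.066] turn [0.8902, -0.4339, -0.8372]
```

Run:
```python
from h import *
goto('stand',(-10,90,220),PRESS,[-.3,0,0])
```

```text
clock 0.1 target [499. -24. 230.] dpos [-0.4733, -0.4676, 0.0012] turn [0.6125, -0.2981, -0.8757]
```

jog_arm --commands '[{"delta_pos":[-0.47,-0.47,0.0],"turn":[0.61,-0.3,-0.876],"jaw":0.0},{"delta_pos":[-0.47,-0.47,0.0],"turn":[0.61,-0.3,-0.876],"jaw":0.0},{"delta_pos":[-0.47,-0.47,0.0],"turn":[0.61,-0.3,-0.876],"jaw":0.0},{"delta_pos":[-0.47,-0.47,0.0],"turn":[0.61,-0.3,-0.876],"jaw":0.0},{"delta_pos":[-0.47,-0.47,0.0],"turn":[0.61,-0.3,-0.876],"jaw":0.0}]'

```text
clock: 0.6
position: [313.4, -394.5, 231.4]
ee_rot: [-0.223, 0.923, -0.312, 0.039]
force: [0.0, -0.1, -0.4]
grip_width: 12.1
```

Run:
```python
from h import *
where('stand')
goto('stand',(-10,90,220),PRESS,[-.3,0,0])
```

```text
clock 0.6 tcp in stand [ -57.5 -144.9  558. ] axes z [ 0.065 -0.485 -0.872] x [ 0.957 -0.218  0.193] F [ 0.  -0.4 -0.2] w 12.1 world [ 313.4 -394.5  231.4] q [ 1.22  0.3  -0.19  1.75 -0.34  1.35  0.5 ]
clock 0.6 target [499. -24. 230.] dpos [-0.0708, -0.3644, 0.1839] turn [0.1966, -0.0944, -0.2801]
```

jog_arm --commands '[{"delta_pos":[-0.07,-0.364,0.184],"turn":[0.196,-0.094,-0.28],"jaw":0.0},{"delta_pos":[-0.07,-0.364,0.184],"turn":[0.196,-0.094,-0.28],"jaw":0.0},{"delta_pos":[-0.07,-0.364,0.184],"turn":[0.196,-0.094,-0.28],"jaw":0.0},{"delta_pos":[-0.07,-0.364,0.184],"turn":[0.196,-0.094,-0.28],"jaw":0.0},{"delta_pos":[-0.07,-0.364,0.184],"turn":[0.196,-0.094,-0.28],"jaw":0.0}]'

```text
clock: 1.1
position: [425.8, -171.1, 229.7]
ee_rot: [-0.319, 0.932, -0.165, 0.056]
force: [1.6, -0.1, 0.2]
grip_width: 0.3
```

Run:
```python
from h import *
where('stand')
goto('stand',(-10,90,220),PRESS,[-.3,0,0])
o=r.observe();np.save('o1.npy',o,allow_pickle=True)
cv2.imwrite("pics/w1.png",cams.get_image('wrist')[:,:,::-1])
```

```text
clock 1.1 tcp in stand [-28.5  -3.8 353.6] axes z [ 0.    -0.296 -0.955] x [ 1.    -0.001  0.001] F [ 1.5  0.4 -0.2] w 0.3 world [ 425.8 -171.1  229.7] q [ 1.06  0.24 -0.4   1.94 -0.56  1.26  0.57]
clock 1.1 target [499. -24. 230.] dpos [0.0182, -0.1291, 0.0998] turn [0.0002, -0.0002, -0.0016]
```

View pics/w1.png

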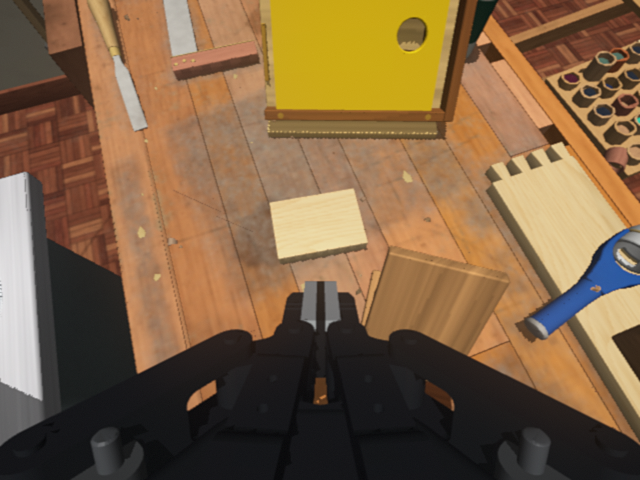

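The picture shows the yellow plate at the top (bottom edge about row 108, columns 275–443), the packing piece at (318,225) and the copying rest at (440,300). I'll move closer.

jog_arm --commands '[{"delta_pos":[0.018,-0.129,0.1],"turn":[0,0,0],"jaw":0.0},{"delta_pos":[0.018,-0.129,0.1],"turn":[0,0,0],"jaw":0.0},{"delta_pos":[0.018,-0.129,0.1],"turn":[0,0,0],"jaw":0.0},{"delta_pos":[0.018,-0.129,0.1],"turn":[0,0,0],"jaw":0.0}]'

```text
clock: 1.55
position: [499.1, -8.3, 232.7]
ee_rot: [-0.323, 0.932, -0.156, 0.053]
force: [-1.0, 0.6, 0.5]
grip_width: 0.0
```

Run:
```python
from h import *
where('stand')
o=r.observe();np.save('o2.npy',o,allow_pickle=True)
cv2.imwrite("pics/w2.png",cams.get_image('wrist')[:,:,::-1])
```

```text
clock 1.55 tcp in stand [-15.4 100.8 209.4] axes z [-0.013 -0.289 -0.957] x [ 1.     0.009 -0.016] F [-1.1  0.5  0.1] w 0.0 world [499.1  -8.3 232.7] q [ 0.85  0.19 -0.55  2.01 -0.66  1.06  0.34]
```

View pics/w2.png

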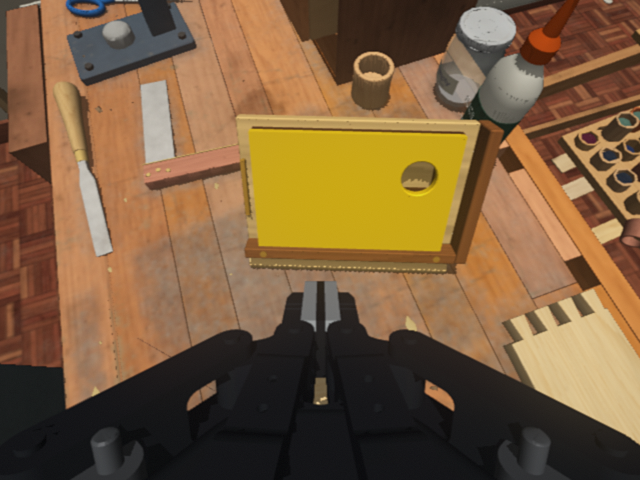

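Run:
```python
import cv2
a=cv2.imread("pics/w2.png")[105:280,230:510]
cv2.imwrite("pics/w2c.png",cv2.resize(a,(784,490),interpolation=cv2.INTER_CUBIC))
a=cv2.imread("pics/w1.png")[230:400,340:540]
cv2.imwrite("pics/w1c.png",cv2.resize(a,None,fx=3.5,fy=3.5,interpolation=cv2.INTER_CUBIC))
```

```text
(no output)
```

View pics/w2c.png

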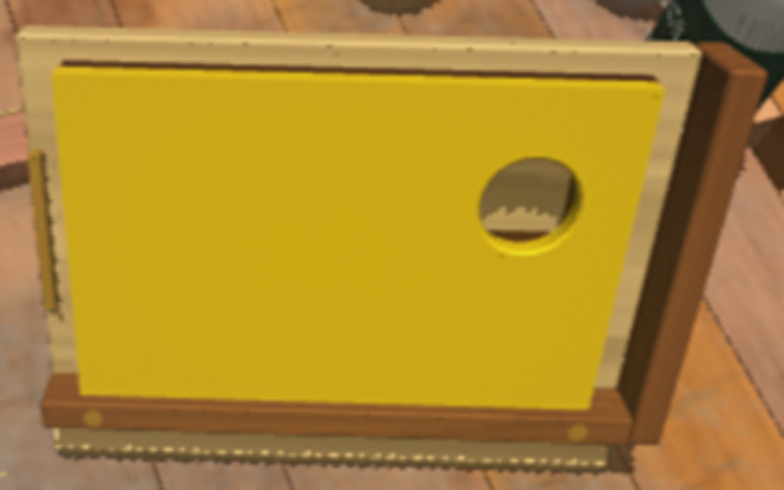

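View pics/w1c.png

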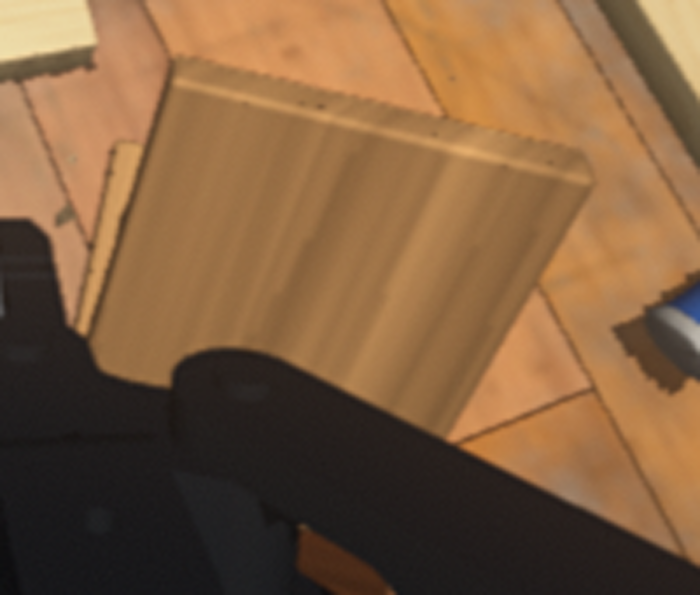

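```bash
cat > fit.py <<'E'
from h import *
T=cam('top');S=cam('scene')
W2=cam('wrist',np.load('o2.npy',allow_pickle=True).item());W1=cam('wrist',np.load('o1.npy',allow_pickle=True).item())
ft=lambda a:np.array(a)/4.4+[240,165]
fs=lambda a:np.array(a)/4.4+[230,170]
f2=lambda a:np.array(a)/2.8+[230,105]
f1=lambda a:np.array(a)/3.5+[340,230]
obs=[(W2,(-95,120,16),f2((53,68)),1),(W2,(95,120,16),f2((662,84)),1),(W2,(95,0,16),f2((590,409)),1),(W2,(-95,0,16),f2((78,394)),1),
(W2,(-105,128,0),f2((22,42)),0),(W2,(-105,0,22),f2((43,403)),0),(W2,(115,0,22),f2((632,420)),0),(W2,(60,80,16),f2((530,205)),1)]
def fit(wr):
  o=[x for x in obs] if wr==1 else obs+[(T,(95,120,16),ft((237,92)),1),(T,(-95,120,16),ft((145,335)),1),(T,(-95,0,16),ft((248,388)),1),(T,(95,0,16),ft((333,150)),1)]
  def f(p):
    A,t=frame(*p[:3]);return np.ravel([proj(C,A@(np.array(P)+[p[3]*y,0,0])+t)[0]-u for C,P,u,y in o])
  q=least_squares(f,[552,93,-.35,0],loss='soft_l1');print(q.x,np.round(f(q.x).reshape(-1,2),1).tolist())
fit(1);fit(2)
w=[(W1,(-45,128,0),f1((175,85))),(W1,(45,128,0),f1((585,186))),(W1,None,f1((92,335))),(W1,None,f1((450,432)))]
def fr(withtop):
  def f(p):
    A,t=frame(*p[:3]);e=[]
    for C,P,u in w[:2]: e.append(proj(C,A@np.array(P)+t)[0]-u)
    for x,(C,_,u) in zip((-45,45),w[2:]):
        a,b=proj(C,(A@np.array([(x,128,0),(x,30,0)]).T).T+t); n=np.array([-(b-a)[1],(b-a)[0]]);n/=np.linalg.norm(n); e.append([n@(u-a),0])
    if withtop:
      for P,u in [((45,128,0),(652,232)),((-45,128,0),(578,345)),((45,0,0),(714,320)),((-45,0,0),(655,415)),((45,0,22),(745,332)),((-45,0,22),(683,428))]:
        e.append(proj(T,A@np.array(P)+t)[0]-ft(u))
    return np.ravel(e)
  q=least_squares(f,[486,-222,-.57],loss='soft_l1');print(q.x,np.round(f(q.x).reshape(-1,2),1).tolist())
fr(0);fr(1)
E
python3 fit.py
```

```text
[ 5.60363159e+02  8.64319202e+01 -3.62253345e-01  2.69876200e+00] [[-1.0, 1.7], [1.2, 1.2], [-0.7, -0.3], [0.7, -0.1], [-1.3, -3.4], [0.0, -0.5], [2.7, -0.5], [-0.1, 0.2]]
[ 5.60410300e+02  8.65486574e+01 -3.61170383e-01  2.88159949e+00] [[-0.8, 1.7], [1.3, 1.0], [-0.5, -0.5], [0.9, -0.2], [-1.4, -3.4], [0.0, -0.5], [2.7, -0.7], [0.0, 0.1], [1.6, 0.2], [1.0, 0.3], [-0.7, 0.7], [0.0, 2.2]]
[ 486.36944761 -224.02467349   -0.59778819] [[-2.9, -0.1], [3.2, -0.2], [-0.9, 0.0], [0.9, 0.0]]
[ 486.34414193 -224.09135805   -0.5939777 ] [[-3.3, 0.1], [2.9, -0.4], [-1.0, 0.0], [0.8, 0.0], [0.5, 0.8], [1.9, -1.3], [0.8, -0.2], [-0.2, 0.6], [-1.0, -0.7], [-1.4, 0.1]]
```

```bash
echo '{"stand":[560.4,86.5,-0.361],"rest":[486.4,-224,-0.594]}' > fr.json
python3 - <<'E'
from h import *
where('stand')
goto('stand',(5,50,40),PRESS,[-.3,0,0])
E
```

```text
clock 1.6 tcp in stand [-24.7 105.2 204.3] axes z [-0.022 -0.287 -0.958] x [ 0.999  0.019 -0.029] F [-1.   2.4 -2.2] w -0.2 world [499.5  -5.  233.3] q [ 0.84  0.19 -0.55  2.01 -0.66  1.06  0.34]
clock 1.6 target [564.  81.  94.] dpos [0.0334, 0.0065, 0.1726] turn [-0.0092, 0.0223, 0.0262]
```

jog_arm --commands '[{"delta_pos":[0.033,0.006,0.05],"turn":[-0.009,0.022,0.026],"jaw":0.0},{"delta_pos":[0.033,0.006,0.1],"turn":[-0.009,0.022,0.026],"jaw":0.0},{"delta_pos":[0.033,0.006,0.15],"turn":[-0.009,0.022,0.026],"jaw":0.0},{"delta_pos":[0.033,0.006,0.172],"turn":[-0.009,0.022,0.026],"jaw":0.0},{"delta_pos":[0.033,0.006,0.172],"turn":[-0.009,0.022,0.026],"jaw":0.0}]'

```text
clock: 2.1
position: [560.0, 84.8, 91.5]
ee_rot: [-0.32, 0.931, -0.168, 0.053]
force: [0.2, 0.0, 0.0]
grip_width: -0.0
```

Run:
```python
from h import *
where('stand')
goto('stand',(5,50,16),PRESS,[-.3,0,0])
```

```text
clock 2.1 tcp in stand [ 0.3 49.3 36.7] axes z [-0.01  -0.294 -0.956] x [ 1.    -0.003 -0.01 ] F [ 0.2  0.1 -0.1] w -0.0 world [560.   84.8  91.5] q [ 0.64  0.47 -0.61  2.06 -0.68  0.63  0.29]
clock 2.1 target [571.  99.  80.] dpos [0.0049, -0.0067, 0.0195] turn [-0.0014, 0.0103, 0.0]
```

jog_arm --commands '[{"delta_pos":[0.003,-0.0045,0.0145],"turn":[0,0.01,0]},{"delta_pos":[0.003,-0.0045,0.0145],"turn":[0,0.01,0]},{"delta_pos":[0.003,-0.005,0.0165],"turn":[0,0.01,0]}]'

```text
$.commands[0]: bad value
```

Run:
```python
from h import *
where('stand')
```

```text
clock 2.1 tcp in stand [ 0.3 49.3 36.7] axes z [-0.01  -0.294 -0.956] x [ 1.    -0.003 -0.01 ] F [ 0.2  0.1 -0.1] w -0.0 world [560.   84.8  91.5] q [ 0.64  0.47 -0.61  2.06 -0.68  0.63  0.29]
```

Every row needs a jaw value.

jog_arm --commands '[{"delta_pos":[0.003,-0.0045,0.0145],"turn":[0,0.01,0],"jaw":0.0},{"delta_pos":[0.003,-0.0045,0.0145],"turn":[0,0.01,0],"jaw":0.0},{"delta_pos":[0.003,-0.005,0.0165],"turn":[0,0.01,0],"jaw":0.0}]'

```text
clock: 2.4
position: [568.2, 95.4, 82.1]
ee_rot: [-0.319, 0.93, -0.17, 0.059]
force: [0.5, -0.5, 0.2]
grip_width: 0.3
```

Run:
```python
from h import *
where('stand')
```

```text
clock 2.4 tcp in stand [ 4.2 49.1 20.8] axes z [ 0.002 -0.295 -0.956] x [1.    0.    0.002] F [ 0.6 -0.   0.4] w 0.3 world [568.2  95.4  82.1] q [ 0.62  0.49 -0.61  2.06 -0.68  0.58  0.29]
```

jog_arm --commands '[{"delta_pos":[0,-0.0006,0.002],"turn":[0,0,0],"jaw":0.0},{"delta_pos":[0,-0.0011,0.0038],"turn":[0,0,0],"jaw":0.0}]'

```text
clock: 2.6
position: [570.2, 97.0, 80.4]
ee_rot: [-0.318, 0.93, -0.171, 0.06]
force: [-0.0, -0.1, -0.6]
grip_width: 0.1
```

Run:
```python
from h import *
where('stand')
```

```text
clock 2.6 tcp in stand [ 5.4 48.9 18. ] axes z [ 0.004 -0.295 -0.955] x [1.    0.001 0.004] F [ 0.  -0.6 -0.2] w 0.1 world [570.2  97.   80.4] q [ 0.61  0.5  -0.61  2.06 -0.69  0.58  0.29]
```

jog_arm --commands '[{"delta_pos":[0,-0.0006,0.002],"turn":[0,0,0],"jaw":0.0},{"delta_pos":[0,-0.0011,0.0038],"turn":[0,0,0],"jaw":0.0}]'

```text
clock: 2.8
position: [570.8, 98.0, 79.3]
ee_rot: [-0.318, 0.93, -0.171, 0.06]
force: [-18.6, -19.6, 31.9]
grip_width: 0.3
```

Run:
```python
from h import *
where('stand')
```

```text
clock 2.8 tcp in stand [ 5.7 48.7 16.5] axes z [ 0.003 -0.296 -0.955] x [ 1.    -0.     0.004] F [-10.4  11.8  38.7] w 0.3 world [570.8  98.   79.3] q [ 0.61  0.5  -0.61  2.06 -0.69  0.57  0.28]
```

jog_arm --commands '[{"delta_pos":[-0.002,-0.0002,0.0006],"turn":[0,0,0],"jaw":0.0},{"delta_pos":[-0.007,-0.0002,0.0006],"turn":[0,0,0],"jaw":0.0}]'

```text
clock: 3.0
position: [566.1, 99.2, 79.6]
ee_rot: [-0.318, 0.93, -0.172, 0.062]
force: [0.9, -5.8, 5.6]
grip_width: 0.2
```

Run:
```python
from h import *
where('stand')
```

```text
clock 3.0 tcp in stand [ 0.8 48.7 17.1] axes z [ 0.008 -0.296 -0.955] x [1.    0.001 0.008] F [2.9 1.6 7.3] w 0.2 world [566.1  99.2  79.6] q [ 0.61  0.49 -0.62  2.07 -0.69  0.56  0.29]
```

jog_arm --commands '[{"delta_pos":[-0.006,-0.0002,0.0007],"turn":[0,0,0],"jaw":0.0},{"delta_pos":[-0.012,-0.0002,0.0007],"turn":[0,0,0],"jaw":0.0},{"delta_pos":[-0.018,-0.0002,0.0007],"turn":[0,0,0],"jaw":0.0}]'

```text
clock: 3.3
position: [550.6, 105.1, 79.6]
ee_rot: [-0.317, 0.93, -0.173, 0.063]
force: [0.6, -6.6, 6.4]
grip_width: -0.1
```

Run:
```python
from h import *
where('stand')
cv2.imwrite("pics/w3.png",cams.get_image('wrist')[:,:,::-1])
where('stand')
```

```text
clock 3.3 tcp in stand [-15.8  48.6  17. ] axes z [ 0.012 -0.297 -0.955] x [1.    0.001 0.012] F [2.8 1.8 8.5] w -0.1 world [550.6 105.1  79.6] q [ 0.63  0.47 -0.64  2.11 -0.72  0.54  0.31]
clock 3.35 tcp in stand [-16.9  48.6  16.9] axes z [ 0.01  -0.297 -0.955] x [1.    0.001 0.011] F [ 1.1  2.9 10.4] w 0.1 world [549.5 105.6  79.5] q [ 0.63  0.47 -0.64  2.11 -0.72  0.54  0.31]
```

View pics/w3.png

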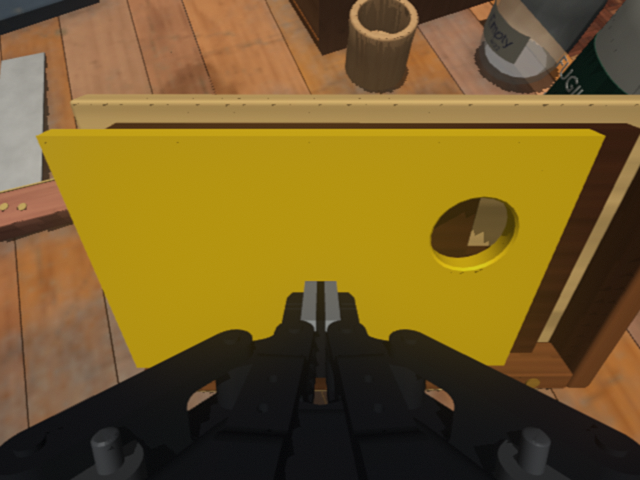

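The yellow plate follows the finger: its left end is at about column 40, past the board edge at about column 75, with the dark one exposed at right. I'll go on.

jog_arm --commands '[{"delta_pos":[-0.006,-0.0001,0.0005],"turn":[0,0,0],"jaw":0.0},{"delta_pos":[-0.013,-0.0001,0.0005],"turn":[0,0,0],"jaw":0.0},{"delta_pos":[-0.02,-0.0001,0.0005],"turn":[0,0,0],"jaw":0.0},{"delta_pos":[-0.026,-0.0001,0.0005],"turn":[0,0,0],"jaw":0.0}]'

```text
clock: 3.75
position: [526.4, 114.3, 79.5]
ee_rot: [-0.317, 0.93, -0.173, 0.064]
force: [1.5, -5.9, 7.5]
grip_width: -0.2
```

Run:
```python
from h import *
where('stand')
```

```text
clock 3.75 tcp in stand [-41.7  48.6  16.9] axes z [ 0.014 -0.297 -0.955] x [1.    0.001 0.014] F [3.5 3.3 8.4] w -0.2 world [526.4 114.3  79.5] q [ 0.65  0.44 -0.68  2.17 -0.76  0.51  0.34]
```

jog_arm --commands '[{"delta_pos":[-0.006,-0.0001,0.0006],"turn":[0,0,0],"jaw":0.0},{"delta_pos":[-0.013,-0.0001,0.0006],"turn":[0,0,0],"jaw":0.0},{"delta_pos":[-0.02,-0.0001,0.0006],"turn":[0,0,0],"jaw":0.0},{"delta_pos":[-0.025,-0.0001,0.0006],"turn":[0,0,0],"jaw":0.0},{"delta_pos":[-0.025,-0.0001,0.0005],"turn":[0,0,0],"jaw":0.0}]'

```text
clock: 4.25
position: [503.7, 122.9, 79.3]
ee_rot: [-0.316, 0.93, -0.174, 0.065]
force: [-0.6, -7.2, 8.6]
grip_width: 0.3
```

Run:
```python
from h import *
where('stand')
np.save('o4.npy',r.observe(),allow_pickle=True)
cv2.imwrite("pics/w4.png",cams.get_image('wrist')[:,:,::-1])
cv2.imwrite("pics/s4.png",cv2.resize(cams.get_image('scene')[170:305,230:410,::-1],None,fx=4.4,fy=4.4,interpolation=cv2.INTER_CUBIC))
where('stand')
```

```text
clock 4.25 tcp in stand [-65.9  48.4  16.8] axes z [ 0.017 -0.298 -0.955] x [1.    0.002 0.017] F [ 2.   3.1 10.6] w 0.3 world [503.7 122.9  79.3] q [ 0.68  0.41 -0.72  2.22 -0.8   0.49  0.37]
clock 4.35 tcp in stand [-65.8  48.4  16.8] axes z [ 0.016 -0.298 -0.955] x [1.    0.002 0.017] F [ 1.3  3.2 12. ] w -0.2 world [503.8 122.9  79.3] q [ 0.68  0.42 -0.72  2.22 -0.8   0.49  0.37]
```

View pics/w4.png

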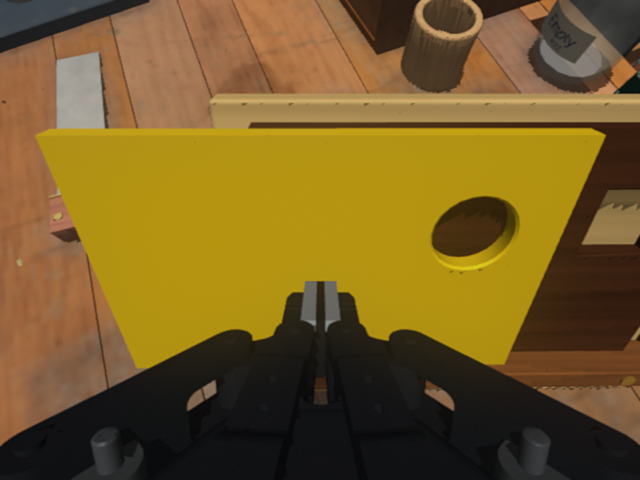

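View pics/s4.png

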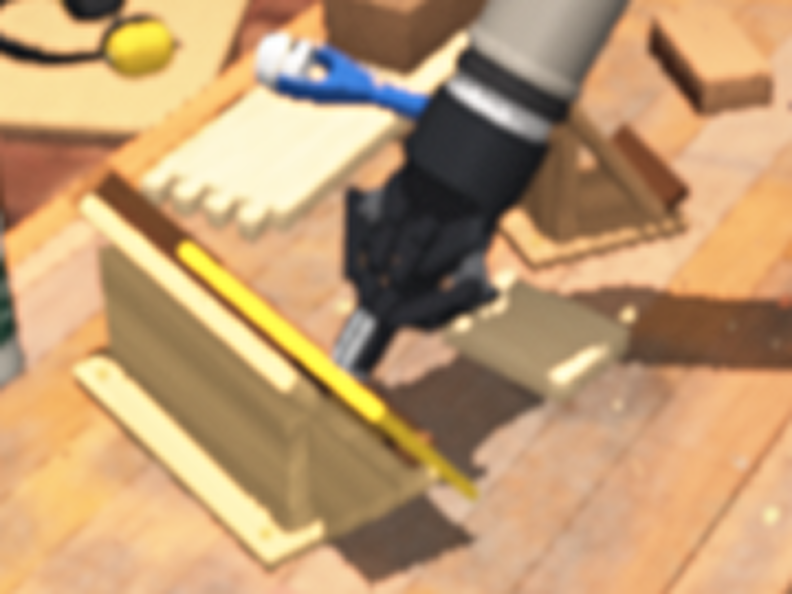

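```bash
cat > kin.py <<'E'
from h import *
import itertools
rz=lambda a:R.from_euler('z',a).as_matrix(); ry=lambda a:R.from_euler('y',a).as_matrix()
def fk(q,p,s):
    a0,d1,d3,d5,d7,a7,e3,e5=p
    M=rz(a0+s[0]*q[0]);t=np.array([0,0,d1]);M=M@ry(q[1])@rz(s[1]*q[2]);t=t+M@[e3,0,d3]
    M=M@ry(q[3])@rz(s[2]*q[4]);t=t+M@[e5,0,d5]
    M=M@ry(q[5])@rz(s[3]*q[6]+a7);t=t+M@[0,0,d7];return M,t
def fit(D):
    best=None
    for s in itertools.product((1,-1),repeat=4):
      for a0 in (0,1.57,3.14,-1.57):
       for a7 in (0,1.57,3.14,-1.57):
        def f(p):
            e=[]
            for o in D:
                M,t=fk(o['joint_pos'],p,s);G,tt=toolpose(o);e+=list((t-tt)/10)+list(10*(M-G).ravel())
            return e
        try: k=least_squares(f,[a0,330,400,400,250,a7,0,0],max_nfev=60)
        except Exception: continue
        if best is None or k.cost<best[0]: best=(k.cost,k.x,s)
    return best
E
python3 - <<'E'
from kin import *
D=[np.load(f'o{i}.npy',allow_pickle=True).item() for i in (1,2,4)]
D.append(dict(joint_pos=np.array([ 1.16003608,0.39915407,0.04504693,1.53787279,-0.01867831,1.20693422,-0.05070927]),position=np.array([199.187,-618.054,230.291]),ee_rot=np.array([-5.07371232e-04,8.08340011e-01,-5.88715108e-01,-8.31030533e-04])))
b=fit(D);print(b);json.dump([b[1].tolist(),list(b[2])],open('kin.json','w'))
E
```

```text
(np.float64(1.103009368463637), array([-6.40064797e-02,  2.04954888e+02,  5.65022572e+02,  4.95805326e+02,
        3.21496856e+02,  3.08770832e+00, -3.51759103e+01,  7.63397420e+00]), (-1, -1, -1, -1))
```

```bash
cat >> kin.py <<'E'
lo=np.array([-2.82,-.49,-1.37,0,-1.36,.23,-2.94]);hi=np.array([2.82,2.23,1.46,2.46,4.5,2,2.94])
def ik(G,t,q0s):
    p,s=json.load(open('kin.json'));out=[]
    for q0 in q0s:
        def f(q):
            M,tt=fk(q,p,s);return np.r_[(tt-t)/10,10*(M-G).ravel(),.02*(q-q0s[0])]
        k=least_squares(f,np.clip(q0,lo+.02,hi-.02),bounds=(lo+.01,hi-.01))
        e=f(k.x);out.append((np.linalg.norm(e[:12]),k.x))
    out.sort(key=lambda z:(z[0]>.15,np.abs(z[1]-q0s[0]).max(),));return out[0]
def target(fr,P,ori):
    A,t0=frame(*load()[fr]);return A@ori,A@np.array(P,float)+t0
PB=np.array([[0,1,0],[0,0,-1],[-1,0,0.]])
E
python3 - <<'E'
from kin import *
q=r.observe()['joint_pos'];rng=np.random.default_rng(0)
for nm,o in (('A',PINCH),('B',PB)):
    for fr,P in (('stand',(-138,160,12)),('stand',(-138,84,12)),('stand',(-138,220,12)),('rest',(-69,180,12)),('rest',(-69,84,4))):
        G,t=target(fr,P,o);k=ik(G,t,[q]+[rng.uniform(lo,hi) for _ in range(25)]);print(nm,fr,P,np.round(t),round(k[0],2),np.round(k[1],2))
E
```

```text
A stand (-138, 160, 12) [460. 212. 168.] 0.0 [ 0.05  0.89 -1.31  1.66  0.8   1.91  2.93]
A stand (-138, 84, 12) [445. 171. 106.] 0.0 [ 0.1   0.9  -1.24  1.79  0.83  1.78  2.93]
A stand (-138, 220, 12) [472. 244. 217.] 0.0 [-0.73  0.51  0.    1.54  0.3   1.63 -2.71]
A rest (-69, 180, 12) [ 482. -108.  184.] 0.0 [-0.19  0.4   0.05  1.79  0.46  1.38 -2.48]
A rest (-69, 84, 4) [ 454. -148.  101.] 0.0 [-0.88  0.82  1.23  1.92 -0.19  1.07 -1.77]
B stand (-138, 160, 12) [460. 212. 168.] 0.0 [-0.32  0.56 -0.55  1.66  0.5   1.61  0.19]
B stand (-138, 84, 12) [445. 171. 106.] 0.0 [-0.3   0.58 -0.51  1.79  0.53  1.46  0.17]
B stand (-138, 220, 12) [472. 244. 217.] 0.0 [-0.36  0.56 -0.56  1.54  0.48  1.72  0.21]
B rest (-69, 180, 12) [ 482. -108.  184.] 0.0 [ 0.21  0.43 -0.47  1.79  0.6   1.48  0.5 ]
B rest (-69, 84, 4) [ 454. -148.  101.] 0.0 [ 0.21  0.48 -0.38  1.92  0.66  1.29  0.46]
```

jog_arm --commands '[{"delta_pos":[0,0.01,-0.04],"turn":[0,0,0],"jaw":0.0},{"delta_pos":[0,0.0,-0.09],"turn":[0,0,0],"jaw":0.0},{"delta_pos":[0,-0.03,-0.13],"turn":[0,0,0],"jaw":0.0},{"delta_pos":[0,-0.06,-0.17],"turn":[0,0,0],"jaw":0.05},{"delta_pos":[0,-0.1,-0.2],"turn":[0,0,0],"jaw":0.05}]'

```text
clock: 4.85
position: [483.7, 83.4, 298.3]
ee_rot: [-0.316, 0.93, -0.175, 0.064]
force: [1.0, -0.6, 0.1]
grip_width: 28.1
```

```bash
cat >> h.py <<'E'
PB=np.array([[0,1,0],[0,0,-1],[-1,0,0.]])
E
python3 - <<'E'
from h import *
where('stand')
goto('stand',(-138,230,30),PB)
E
```

```text
clock 4.85 tcp in stand [-70.7 202.6 178.5] axes z [ 0.015 -0.299 -0.954] x [ 1.    -0.001  0.016] F [ 1.1 -0.1  0.2] w 28.1 world [483.7  83.4 298.3] q [ 0.84 -0.   -0.67  2.04 -0.74  1.08  0.15]
clock 4.85 target [469. 236. 236.] dpos [-0.0697, -0.0702, 0.1325] turn [-0.9773, -0.9914, -1.3515]
```

jog_arm --commands '[{"delta_pos":[-0.07,-0.07,0.08],"turn":[-0.977,-0.991,-1.351],"jaw":0.055},{"delta_pos":[-0.07,-0.07,0.08],"turn":[-0.977,-0.991,-1.351],"jaw":0.055},{"delta_pos":[-0.07,-0.07,0.08],"turn":[-0.977,-0.991,-1.351],"jaw":0.055},{"delta_pos":[-0.07,-0.07,0.08],"turn":[-0.977,-0.991,-1.351],"jaw":0.055},{"delta_pos":[-0.07,-0.07,0.08],"turn":[-0.977,-0.991,-1.351],"jaw":0.055}]'

```text
clock: 5.35
position: [454.6, 207.0, 276.3]
ee_rot: [-0.137, 0.98, 0.127, -0.068]
force: [0.7, -0.2, -0.6]
grip_width: 55.1
```

Run:
```python
from h import *
where('stand')
goto('stand',(-138,230,30),PB)
```

```text
clock 5.35 tcp in stand [-141.6  244.9   79.6] axes z [-0.246 -0.68  -0.69 ] x [ 0.802  0.257 -0.539] F [ 0.8 -0.5 -0.4] w 55.1 world [454.6 207.  276.3] q [ 0.46  0.24 -0.91  1.77 -0.12  1.27 -0.14]
clock 5.35 target [469. 236. 236.] dpos [0.0257, -0.0117, 0.0435] turn [-0.5951, -0.6042, -0.8198]
```

jog_arm --commands '[{"delta_pos":[0.026,-0.012,0.03],"turn":[-0.595,-0.604,-0.82],"jaw":0.055},{"delta_pos":[0.026,-0.012,0.03],"turn":[-0.595,-0.604,-0.82],"jaw":0.055},{"delta_pos":[0.026,-0.012,0.03],"turn":[-0.595,-0.604,-0.82],"jaw":0.055},{"delta_pos":[0.026,-0.012,0.03],"turn":[-0.595,-0.604,-0.82],"jaw":0.055},{"delta_pos":[0.026,-0.012,0.03],"turn":[-0.595,-0.604,-0.82],"jaw":0.055}]'

```text
clock: 5.85
position: [470.4, 233.0, 247.7]
ee_rot: [0.059, 0.892, 0.405, -0.19]
force: [-0.8, -0.9, 0.3]
grip_width: 55.0
```

Run:
```python
from h import *
where('stand')
goto('stand',(-138,200,12),PB)
```

```text
clock 5.85 tcp in stand [-135.9  238.7   38.7] axes z [-0.18  -0.952 -0.246] x [ 0.313  0.181 -0.932] F [-0.4 -0.4  1.1] w 55.0 world [470.4 233.  247.7] q [ 0.05  0.55 -0.91  1.52  0.37  1.68 -0.06]
clock 5.85 target [468. 233. 201.] dpos [0.0172, 0.0005, 0.0438] turn [-0.2193, -0.2203, -0.2988]
```

jog_arm --commands '[{"delta_pos":[0.017,0.0,0.0],"turn":[-0.219,-0.22,-0.299],"jaw":0.055},{"delta_pos":[0.017,0.0,0.015],"turn":[-0.219,-0.22,-0.299],"jaw":0.055},{"delta_pos":[0.017,0.0,0.044],"turn":[-0.219,-0.22,-0.299],"jaw":0.055},{"delta_pos":[0.017,0.0,0.044],"turn":[-0.219,-0.22,-0.299],"jaw":0.055}]'

```text
clock: 6.25
position: [462.5, 234.7, 196.6]
ee_rot: [0.171, 0.78, 0.547, -0.252]
force: [-0.8, 1.0, -0.2]
grip_width: 55.2
```

Run:
```python
from h import *
where('stand')
np.save('o5.npy',r.observe(),allow_pickle=True)
cv2.imwrite("pics/w5.png",cams.get_image('wrist')[:,:,::-1])
where('stand')
goto('stand',(-138,84,12),PB)
```

```text
clock 6.25 tcp in stand [-143.9  196.1   10.3] axes z [-0.001 -1.     0.007] x [-0.014 -0.007 -1.   ] F [-1.1  0.2 -0.7] w 55.2 world [462.5 234.7 196.6] q [-0.13  0.68 -0.9   1.55  0.6   1.81  0.08]
clock 6.3 tcp in stand [-141.4  198.1   11.4] axes z [-0.001 -1.     0.004] x [-0.006 -0.004 -1.   ] F [0.5 0.9 1. ] w 55.0 world [464.9 234.  198.8] q [-0.13  0.67 -0.9   1.55  0.6   1.81  0.08]
clock 6.3 target [445. 171. 106.] dpos [-0.0001, 0.0036, 0.1141] turn [-0.0013, 0.004, 0.0063]
```

View pics/w5.png

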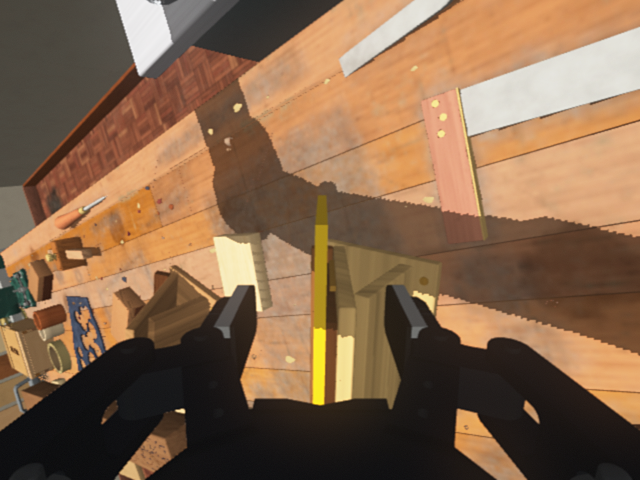

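The jaws straddle the plate's upper edge (columns 315–328, its end at row about 195) and are centred on column 320. Next, project the model to check.

Run:
```python
from h import *
o=np.load('o5.npy',allow_pickle=True).item();C=cam('wrist',o);A,t=frame(*load()['stand'])
for P in [(-164,120,8),(-164,120,16),(-105,120,8),(-105,120,16),(-105,128,0)]:print(P,np.round(proj(C,A@np.array(P,float)+t)[0]))
im=cv2.imread('pics/w5.png');cv2.imwrite('pics/w5c.png',cv2.resize(im[180:310,240:440],None,fx=4,fy=4,interpolation=cv2.INTER_CUBIC))
```

```text
(-164, 120, 8) [327. 219.]
(-164, 120, 16) [314. 219.]
(-105, 120, 8) [325. 304.]
(-105, 120, 16) [313. 304.]
(-105, 128, 0) [338. 310.]
```

View pics/w5c.png

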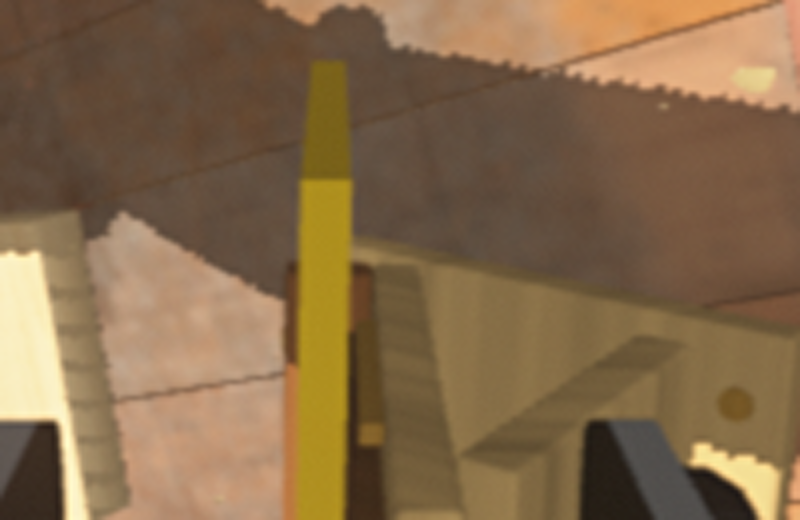

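jog_arm --commands '[{"delta_pos":[0.0,0.005,0.04],"turn":[0,0.004,0.006],"jaw":0.055},{"delta_pos":[0.0,0.005,0.08],"turn":[0,0.004,0.006],"jaw":0.055},{"delta_pos":[0.0,0.005,0.105],"turn":[0,0.004,0.006],"jaw":0.055},{"delta_pos":[0.0,0.005,0.114],"turn":[0,0.004,0.006],"jaw":0.055},{"delta_pos":[0.0,0.005,0.114],"turn":[0,0.004,0.006],"jaw":0.055}]'

```text
clock: 6.8
position: [446.9, 169.6, 106.4]
ee_rot: [0.17, 0.786, 0.541, -0.248]
force: [0.1, 0.3, -0.4]
grip_width: 55.0
```

Run:
```python
from h import *
where('stand')
goto('stand',(-136,84,12),PB)
cv2.imwrite("pics/w6.png",cams.get_image('wrist')[:,:,::-1])
```

```text
clock 6.8 tcp in stand [-135.5   84.2   12.9] axes z [-0.003 -1.     0.   ] x [ 0.003 -0.    -1.   ] F [-0.  -0.2 -0.5] w 55.0 world [446.9 169.6 106.4] q [-0.04  0.7  -0.88  1.75  0.65  1.61  0.04]
clock 6.8 target [447. 170. 106.] dpos [0.0009, -0.0005, 0.0002] turn [-0.0027, 0.0, -0.0032]
```

View pics/w6.png

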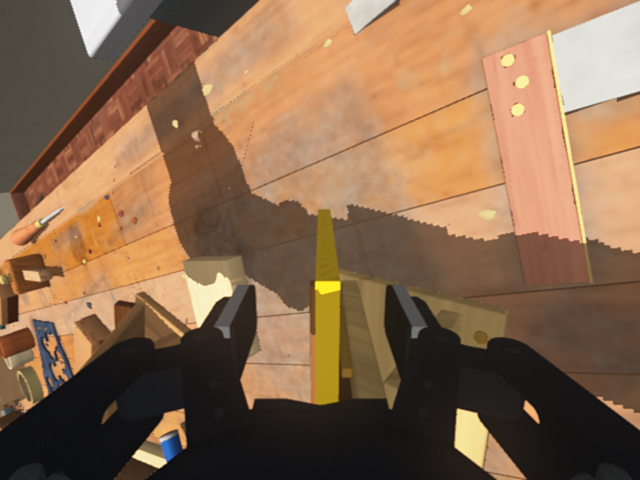

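jog_arm --commands '[{"delta_pos":[0.0015,0,0],"turn":[0,0,0],"jaw":0.03},{"delta_pos":[0.0015,0,0],"turn":[0,0,0],"jaw":0.014},{"delta_pos":[0.0015,0,0],"turn":[0,0,0],"jaw":0.0},{"delta_pos":[0.0015,0,0],"turn":[0,0,0],"jaw":0.0},{"delta_pos":[0.0015,0,0],"turn":[0,0,0],"jaw":0.0}]' --newtons 80

```text
clock: 7.35
position: [448.0, 172.8, 107.0]
ee_rot: [0.17, 0.786, 0.541, -0.246]
force: [0.4, 1.9, 6.3]
grip_width: 6.8
```

Run:
```python
from h import *
where('stand')
```

```text
clock 7.35 tcp in stand [-135.6   86.6   10.5] axes z [-0.    -1.    -0.003] x [ 0.003  0.003 -1.   ] F [-0.3  6.2  2. ] w 6.8 world [448.  172.8 107. ] q [-0.05  0.7  -0.88  1.74  0.66  1.61  0.04]
```

jog_arm --commands '[{"delta_pos":[-0.003,0,-0.003],"turn":[0,0,0],"jaw":0.0},{"delta_pos":[-0.012,0,-0.015],"turn":[0,0,0],"jaw":0.0},{"delta_pos":[-0.025,0,-0.034],"turn":[0,0,0],"jaw":0.0},{"delta_pos":[-0.038,0,-0.053],"turn":[0,0,0],"jaw":0.0},{"delta_pos":[-0.05,0,-0.072],"turn":[0,0,0],"jaw":0.0}]'

```text
clock: 7.85
position: [447.7, 172.9, 196.1]
ee_rot: [0.17, 0.786, 0.542, -0.246]
force: [0.7, -0.1, -1.4]
grip_width: 7.2
```

Run:
```python
from h import *
where('stand')
cv2.imwrite("pics/w7.png",cams.get_image('wrist')[:,:,::-1])
cv2.imwrite("pics/s7.png",cv2.resize(cams.get_image('scene')[150:305,220:420,::-1],None,fx=3.8,fy=3.8,interpolation=cv2.INTER_CUBIC))
```

```text
clock 7.85 tcp in stand [-135.9  159.6   61.6] axes z [-0.001 -1.    -0.003] x [ 0.003  0.003 -1.   ] F [ 0.7 -1.1 -0.9] w 7.2 world [447.7 172.9 196.1] q [-0.01  0.59 -0.92  1.68  0.59  1.73  0.12]
```

View pics/s7.png

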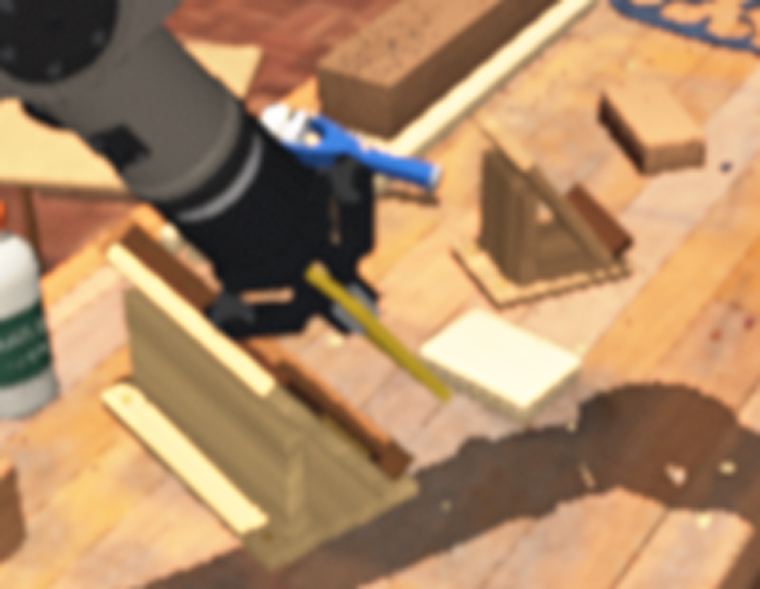

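View pics/w7.png

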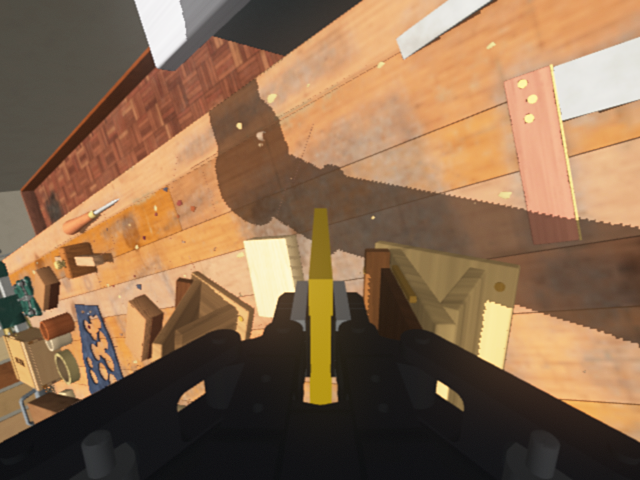

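Run:
```python
from h import *
p=cams.camera_params('wrist');T=np.linalg.inv(p['tool_from_camera']);C=(p['K'],T)
for a in (-.06,-.03,0,.03,.06):
    Q=R.from_rotvec([a,0,0]).as_matrix()
    pts=[np.array([0,0,-17.])+Q@np.array([x,y,z+17.]) for x,y,z in [(4,-25,-33),(-4,-25,-33),(4,-25,87),(-4,-25,87)]]
    print(a,np.round(proj(C,np.array(pts)),0).tolist())
im=cv2.imread('pics/w7.png');cv2.imwrite('pics/w7c.png',cv2.resize(im[190:420,240:400],None,fx=3.5*.7,fy=3.5*.7,interpolation=cv2.INTER_CUBIC))
```

```text
-0.06 [[336.0, 273.0], [312.0, 273.0], [328.0, 217.0], [316.0, 217.0]]
-0.03 [[336.0, 275.0], [311.0, 275.0], [328.0, 212.0], [316.0, 212.0]]
0 [[336.0, 277.0], [311.0, 277.0], [328.0, 208.0], [316.0, 208.0]]
0.03 [[336.0, 279.0], [311.0, 279.0], [328.0, 203.0], [316.0, 203.0]]
0.06 [[336.0, 282.0], [311.0, 282.0], [328.0, 199.0], [316.0, 199.0]]
```

View pics/w7c.png

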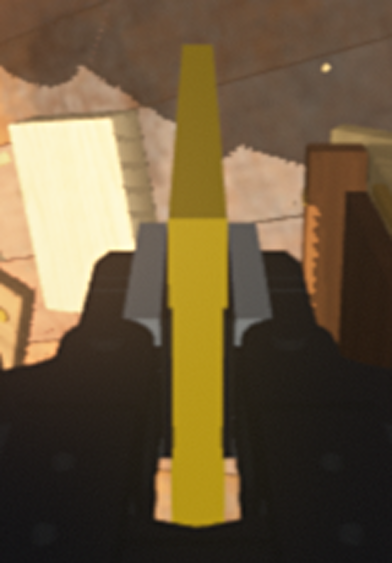

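Run:
```python
from h import *
where('rest')
goto('rest',(-71,237,40),PB)
```

```text
clock 7.95 tcp in rest [-254.   314.6 -157.1] axes z [ 0.133 -0.991 -0.02 ] x [-0.186 -0.005 -0.983] F [-0.  -1.5 -1.4] w 7.0 world [448.9 174.3 197.6] q [-0.01  0.59 -0.92  1.68  0.59  1.73  0.12]
clock 7.95 target [485. -99. 247.] dpos [-0.2272, 0.1314, 0.0973] turn [0.1351, -0.0076, 0.1867]
```

jog_arm --commands '[{"delta_pos":[-0.028,0.0,-0.041],"turn":[0.01,0,0.01],"jaw":0.0},{"delta_pos":[-0.066,0.025,-0.018],"turn":[0.03,0,0.04],"jaw":0.0},{"delta_pos":[-0.104,0.05,0.005],"turn":[0.06,-0.003,0.08],"jaw":0.0},{"delta_pos":[-0.14,0.075,0.03],"turn":[0.09,-0.004,0.12],"jaw":0.0},{"delta_pos":[-0.175,0.097,0.058],"turn":[0.11,-0.006,0.15],"jaw":0.0}]'

```text
clock: 8.45
position: [476.3, -25.3, 249.5]
ee_rot: [0.146, 0.833, 0.465, -0.262]
force: [1.4, 0.2, -2.9]
grip_width: 7.2
```

Run:
```python
from h import *
where('rest')
goto('rest',(-71,237,40),PB)
```

```text
clock 8.45 tcp in rest [-119.6  271.    -4.4] axes z [ 0.024 -1.    -0.002] x [-0.035  0.002 -0.999] F [ 1.  -1.8 -2.4] w 7.2 world [476.3 -25.3 249.5] q [ 0.34  0.44 -0.86  1.71  0.59  1.72  0.37]
clock 8.45 target [485. -99. 247.] dpos [-0.0461, 0.0462, 0.035] turn [0.0241, -0.002, 0.0349]
```

jog_arm --commands '[{"delta_pos":[-0.046,0.046,0.01],"turn":[0.024,-0.002,0.035],"jaw":0.0},{"delta_pos":[-0.046,0.046,0.03],"turn":[0.024,-0.002,0.035],"jaw":0.0},{"delta_pos":[-0.046,0.046,0.035],"turn":[0.024,-0.002,0.035],"jaw":0.0},{"delta_pos":[-0.046,0.046,0.035],"turn":[0.024,-0.002,0.035],"jaw":0.0},{"delta_pos":[-0.046,0.046,0.035],"turn":[0.024,-0.002,0.035],"jaw":0.0}]'

```text
clock: 8.95
position: [485.0, -97.0, 246.8]
ee_rot: [0.141, 0.842, 0.449, -0.265]
force: [0.6, 1.0, -0.8]
grip_width: 7.1
```

Run:
```python
from h import *
where('rest')
np.save('o8.npy',r.observe(),allow_pickle=True)
cv2.imwrite("pics/w8.png",cams.get_image('wrist')[:,:,::-1])
cv2.imwrite("pics/s8f.png",cams.get_image('scene')[:,:,::-1])
cv2.imwrite("pics/t8f.png",cams.get_image('top')[:,:,::-1])
a=cv2.imread('pics/s8f.png')[150:285,280:430];cv2.imwrite("pics/s8.png",cv2.resize(a,None,fx=4.4,fy=4.4,interpolation=cv2.INTER_CUBIC))
```

```text
clock 8.95 tcp in rest [-72.3 237.5  38.8] axes z [ 0.    -1.    -0.001] x [-0.003  0.001 -1.   ] F [-0.1 -0.  -1.4] w 7.1 world [485.  -97.  246.8] q [ 0.44  0.44 -0.82  1.71  0.63  1.69  0.46]
```

View pics/w8.png

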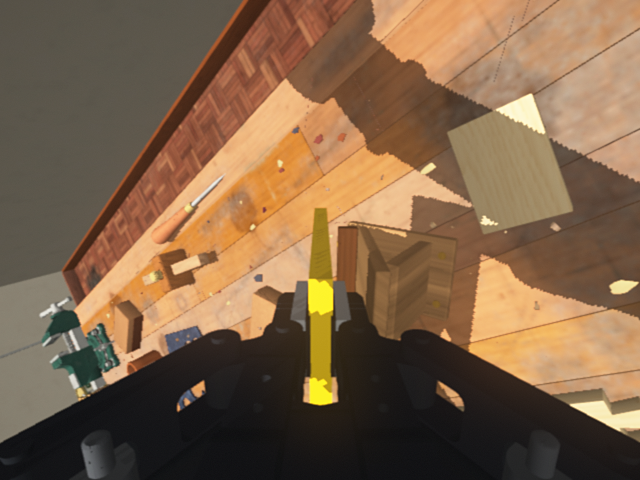

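View pics/s8.png

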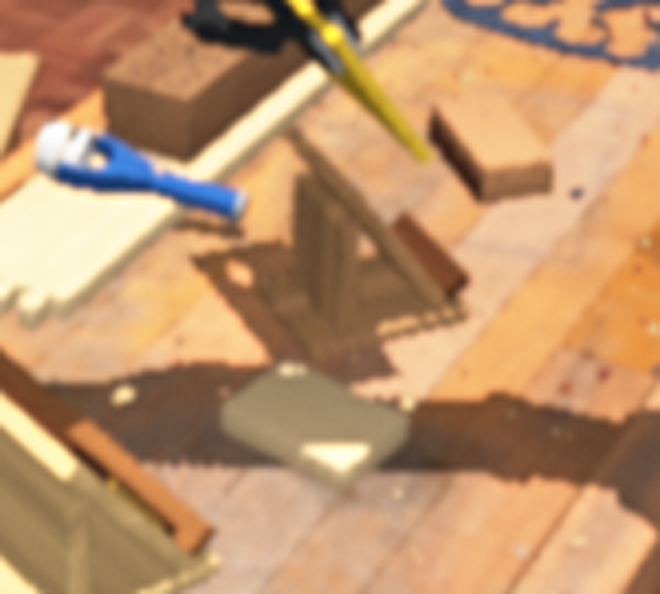

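Run:
```python
from h import *
o=np.load('o8.npy',allow_pickle=True).item();C=cam('wrist',o);A,t=frame(*load()['rest'])
im=cv2.imread('pics/w8.png')[200:330,310:470];im=cv2.resize(im,None,fx=4.5,fy=4.5,interpolation=cv2.INTER_CUBIC)
cv2.imwrite('pics/w8c.png',im)
for P in [(-45,128,0),(-45,0,0),(-45,0,22),(-45,-12,22),(-45,-12,0),(45,128,0)]:
    print(P,np.round((proj(C,A@np.array(P,float)+t)[0]-[310,200])*4.5))
```

```text
(-45, 128, 0) [283. 314.]
(-45, 0, 0) [208. 126.]
(-45, 0, 22) [118. 126.]
(-45, -12, 22) [116. 114.]
(-45, -12, 0) [203. 114.]
(45, 128, 0) [262. 775.]
```

View pics/w8c.png

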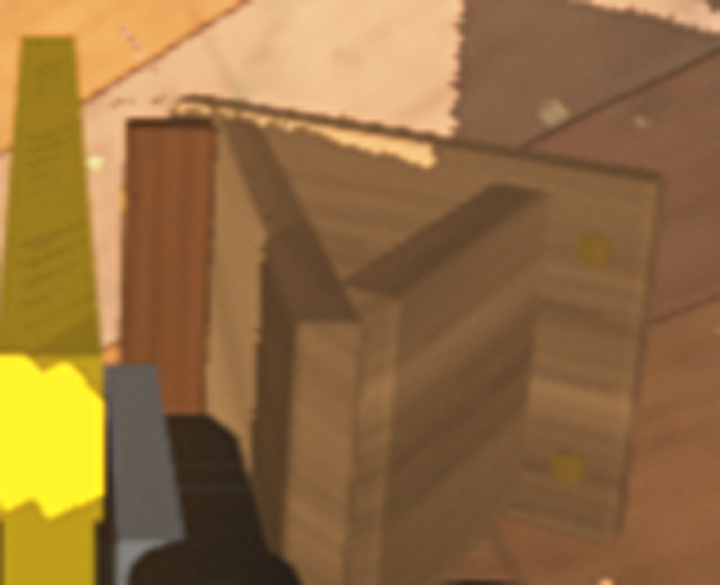

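jog_arm --commands '[{"delta_pos":[0.02,0.001,0.02],"turn":[0,0,0.0],"jaw":0.0},{"delta_pos":[0.027,0.001,0.06],"turn":[0,0,0],"jaw":0.0},{"delta_pos":[0.027,0.001,0.1],"turn":[0,0,0],"jaw":0.0},{"delta_pos":[0.027,0.001,0.135],"turn":[0,0,0],"jaw":0.0},{"delta_pos":[0.027,0.001,0.138],"turn":[0,0,0],"jaw":0.0}]'

```text
clock: 9.6
position: [451.0, -146.5, 116.2]
ee_rot: [0.14, 0.841, 0.449, -0.269]
force: [-1.0, -0.2, -1.8]
grip_width: 7.0
```

Run:
```python
from h import *
where('rest')
goto('rest',(-71,90,12),PB)
o=r.observe();np.save('o9.npy',o,allow_pickle=True)
cv2.imwrite("pics/w9.png",cams.get_image('wrist')[:,:,::-1])
cv2.imwrite("pics/s9f.png",cams.get_image('scene')[:,:,::-1])
cv2.imwrite("pics/t9f.png",cams.get_image('top')[:,:,::-1])
a=cv2.imread('pics/s9f.png')[150:285,280:430];b=cv2.imread('pics/t9f.png')[180:280,320:470]
cv2.imwrite("pics/s9.png",np.vstack([cv2.resize(a,(400,360)),cv2.resize(b,(400,240),interpolation=cv2.INTER_CUBIC)]))
```

```text
clock 9.6 tcp in rest [-72.7  96.1  13.1] axes z [-0.004 -1.     0.004] x [-0.004 -0.004 -1.   ] F [-0.7 -1.9 -0.5] w 7.0 world [ 451.  -146.5  116.2] q [ 0.49  0.54 -0.76  1.9   0.74  1.46  0.36]
clock 9.6 target [ 451. -150.  111.] dpos [0.0011, 0.0017, 0.0061] turn [-0.0039, 0.0044, 0.0045]
```

View pics/w9.png

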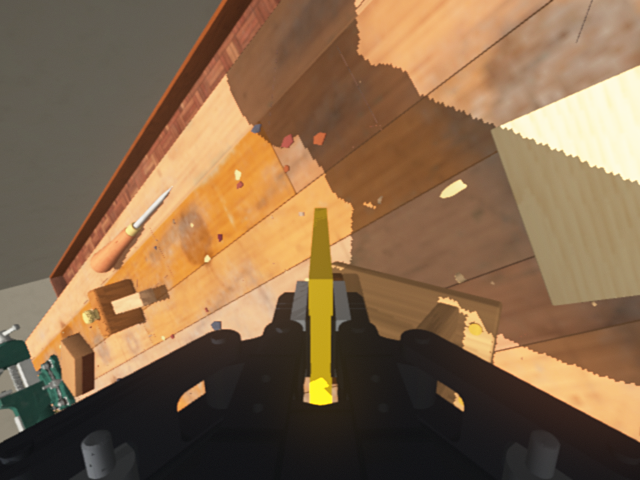

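View pics/s9.png

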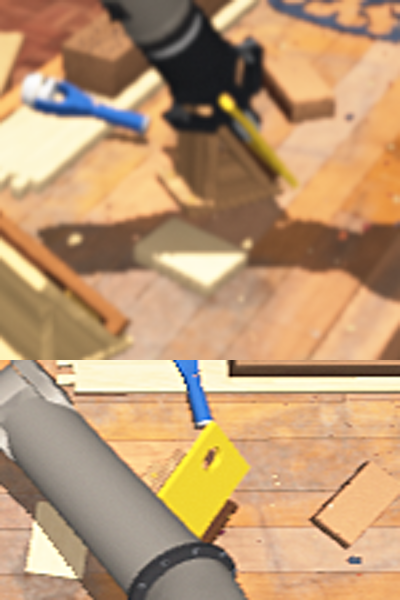

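jog_arm --commands '[{"delta_pos":[0.001,0.002,0.004],"turn":[-0.004,0.004,0.005],"jaw":0.0},{"delta_pos":[0.004,0.002,0.005],"turn":[-0.004,0.004,0.005],"jaw":0.0},{"delta_pos":[0.005,0.002,0.005],"turn":[-0.004,0.004,0.005],"jaw":0.0}]'

```text
clock: 10.05
position: [459.4, -142.5, 113.1]
ee_rot: [0.143, 0.843, 0.449, -0.26]
force: [-0.1, -0.2, -1.9]
grip_width: 7.2
```

Run:
```python
from h import *
where('rest')
```

```text
clock 10.05 tcp in rest [-67.9  98.1   4.7] axes z [ 0.009 -1.    -0.008] x [ 0.002  0.008 -1.   ] F [ 0.  -1.6 -0.9] w 7.2 world [ 459.4 -142.5  113.1] q [ 0.48  0.55 -0.76  1.89  0.75  1.44  0.35]
```

jog_arm --commands '[{"delta_pos":[0,0,0],"turn":[0,0,0],"jaw":0.0}]'

```text
clock: 10.15
position: [459.8, -142.1, 113.3]
ee_rot: [0.143, 0.843, 0.449, -0.26]
force: [0.2, -0.3, -1.4]
grip_width: 7.1
```

Run:
```python
from h import *
where('rest')
```

```text
clock 10.15 tcp in rest [-67.9  98.6   4.4] axes z [ 0.01  -1.    -0.009] x [ 0.001  0.009 -1.   ] F [ 0.3 -1.3 -0.7] w 7.1 world [ 459.8 -142.1  113.3] q [ 0.48  0.55 -0.76  1.89  0.75  1.44  0.35]
```

Run:
```python
from h import *
goto('rest',(-70,90,5),PB)
```

```text
clock 10.15 target [ 455. -145.  107.] dpos [-0.0007, -0.0022, 0.0086] turn [0.0098, -0.0088, -0.0015]
```

jog_arm --commands '[{"delta_pos":[-0.0005,-0.002,0.004],"turn":[0.008,-0.008,0.0],"jaw":0.0},{"delta_pos":[-0.0005,-0.002,0.008],"turn":[0.008,-0.008,0.0],"jaw":0.0},{"delta_pos":[-0.0005,-0.002,0.008],"turn":[0.008,-0.008,0.0],"jaw":0.0},{"delta_pos":[-0.0005,-0.002,0.008],"turn":[0.008,-0.008,0.0],"jaw":0.0}]'

```text
clock: 10.55
position: [455.2, -145.3, 106.8]
ee_rot: [0.142, 0.843, 0.447, -0.265]
force: [0.7, -0.1, -1.5]
grip_width: 7.1
```

Run:
```python
from h import *
where('rest')
goto('rest',(-70,90,5),PB)
cv2.imwrite("pics/s10f.png",cams.get_image('scene')[:,:,::-1])
a=cv2.imread('pics/s10f.png')[170:250,330:410]
cv2.imwrite("pics/s10.png",cv2.resize(a,(560,560),interpolation=cv2.INTER_CUBIC))
```

```text
clock 10.55 tcp in rest [-69.9  90.3   4.9] axes z [ 0.001 -1.    -0.   ] x [ 0.002  0.    -1.   ] F [ 0.6 -1.  -1.1] w 7.1 world [ 455.2 -145.3  106.8] q [ 0.48  0.56 -0.76  1.9   0.75  1.44  0.35]
clock 10.55 target [ 455. -145.  107.] dpos [-0.0001, -0.0001, 0.0003] turn [0.0013, -0.0004, -0.0016]
```

View pics/s10.png

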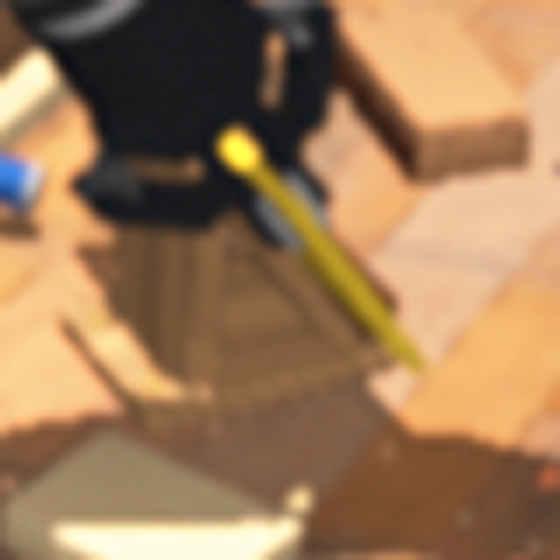

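jog_arm --commands '[{"delta_pos":[0,0,0.002],"turn":[0,0,0.0],"jaw":0.0},{"delta_pos":[0,0,0.003],"turn":[0,0,0],"jaw":0.0},{"delta_pos":[0,0,0.003],"turn":[0,0,0],"jaw":0.0}]'

```text
clock: 10.9
position: [454.6, -146.5, 104.6]
ee_rot: [0.142, 0.843, 0.447, -0.265]
force: [-0.0, 0.6, 0.4]
grip_width: 6.7
```

Run:
```python
from h import *
where('rest')
```

```text
clock 10.9 tcp in rest [-69.7  87.7   4.8] axes z [ 0.002 -1.    -0.001] x [ 0.002  0.001 -1.   ] F [-0.3  0.6 -0.2] w 6.7 world [ 454.6 -146.5  104.6] q [ 0.49  0.56 -0.76  1.9   0.75  1.44  0.34]
```

jog_arm --commands '[{"delta_pos":[0,0,0.001],"turn":[0,0,0.0],"jaw":0.0},{"delta_pos":[0,0,0.001],"turn":[0,0,0],"jaw":0.0}]'

```text
clock: 11.1
position: [454.9, -146.5, 104.3]
ee_rot: [0.142, 0.843, 0.447, -0.264]
force: [0.7, 4.0, 3.1]
grip_width: 7.0
```

Run:
```python
from h import *
where('rest')
```

```text
clock 11.1 tcp in rest [-69.5  87.6   4.4] axes z [ 0.003 -1.    -0.002] x [ 0.002  0.002 -1.   ] F [-1.7  4.7 -1.3] w 7.0 world [ 454.9 -146.5  104.3] q [ 0.49  0.56 -0.76  1.9   0.75  1.44  0.34]
```

jog_arm --commands '[{"delta_pos":[0.001,0,0],"turn":[0,0,0.0],"jaw":0.0},{"delta_pos":[0.002,0,0],"turn":[0,0,0],"jaw":0.0}]'

```text
clock: 11.3
position: [455.9, -145.2, 103.2]
ee_rot: [0.142, 0.843, 0.447, -0.264]
force: [1.2, 0.0, 1.0]
grip_width: 7.0
```

Run:
```python
from h import *
where('rest')
```

```text
clock 11.3 tcp in rest [-69.3  87.6   2.5] axes z [ 0.004 -1.    -0.002] x [ 0.002  0.002 -1.   ] F [ 1.   1.2 -0. ] w 7.0 world [ 455.9 -145.2  103.2] q [ 0.48  0.56 -0.75  1.9   0.76  1.44  0.34]
```

jog_arm --commands '[{"delta_pos":[0.001,0,0],"turn":[0,0,0.0],"jaw":0.0},{"delta_pos":[0.0015,0,0],"turn":[0,0,0],"jaw":0.0}]'

```text
clock: 11.5
position: [456.4, -144.7, 102.7]
ee_rot: [0.143, 0.843, 0.447, -0.265]
force: [-0.6, 1.2, 3.7]
grip_width: 6.6
```

Run:
```python
from h import *
where('rest')
```

```text
clock 11.5 tcp in rest [-69.2  87.7   1.6] axes z [ 0.003 -1.    -0.   ] x [ 0.003  0.    -1.   ] F [-1.2  3.4  1.6] w 6.6 world [ 456.4 -144.7  102.7] q [ 0.48  0.57 -0.75  1.9   0.76  1.44  0.34]
```

jog_arm --commands '[{"delta_pos":[0,0,0],"turn":[0,0,0.0],"jaw":0.012},{"delta_pos":[0,0,0],"turn":[0,0,0],"jaw":0.02},{"delta_pos":[0,0,0],"turn":[0,0,0],"jaw":0.04},{"delta_pos":[0,0,0],"turn":[0,0,0],"jaw":0.05}]'

```text
clock: 11.9
position: [456.3, -144.8, 102.5]
ee_rot: [0.143, 0.843, 0.447, -0.265]
force: [-0.4, 0.8, -0.6]
grip_width: 48.0
```

Run:
```python
from h import *
where('rest')
cv2.imwrite("pics/w11.png",cams.get_image('wrist')[:,:,::-1])
```

```text
clock 11.9 tcp in rest [-69.3  87.4   1.7] axes z [ 0.003 -1.     0.   ] x [ 0.003 -0.    -1.   ] F [-0.8 -0.2 -0.7] w 48.0 world [ 456.3 -144.8  102.5] q [ 0.48  0.57 -0.75  1.9   0.76  1.44  0.34]
```

View pics/w11.png

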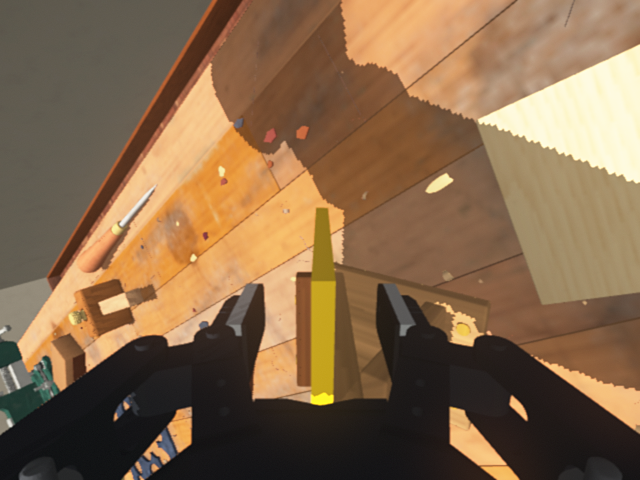

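Released: the plate stands at columns 311–335 between the open jaws, with the ledge to its left and the board to its right. I'll retreat straight back along the tool axis.

jog_arm --commands '[{"delta_pos":[0,0,-0.03],"turn":[0,0,0.0],"jaw":0.05},{"delta_pos":[0,0,-0.07],"turn":[0,0,0],"jaw":0.05},{"delta_pos":[0,0,-0.11],"turn":[0,0,0],"jaw":0.05},{"delta_pos":[0,0,-0.16],"turn":[0,0,0],"jaw":0.05},{"delta_pos":[0,-0.02,-0.2],"turn":[0,0,0],"jaw":0.05}]'

```text
clock: 12.45
position: [505.1, -38.3, 268.1]
ee_rot: [0.143, 0.844, 0.445, -0.264]
force: [-0.2, 0.1, 0.1]
grip_width: 50.1
```

jog_arm --commands '[{"delta_pos":[0,-0.05,-0.02],"turn":[0,0,0.0],"jaw":0.05},{"delta_pos":[0,-0.08,-0.04],"turn":[0,0,0],"jaw":0.05},{"delta_pos":[0,-0.08,-0.04],"turn":[0,0,0],"jaw":0.05},{"delta_pos":[0,-0.08,-0.04],"turn":[0,0,0],"jaw":0.05}]'

```text
clock: 12.85
position: [451.8, 26.2, 300.8]
ee_rot: [0.144, 0.843, 0.446, -0.263]
force: [0.1, -0.8, -0.3]
grip_width: 50.2
```

Run:
```python
from h import *
where('rest')
np.save('o12.npy',r.observe(),allow_pickle=True)
cv2.imwrite("pics/w12.png",cams.get_image('wrist')[:,:,::-1])
cv2.imwrite("pics/s12f.png",cams.get_image('scene')[:,:,::-1])
cv2.imwrite("pics/t12f.png",cams.get_image('top')[:,:,::-1])
a=cv2.imread('pics/s12f.png')[150:305,230:430];cv2.imwrite("pics/s12.png",cv2.resize(a,None,fx=3.8,fy=3.8,interpolation=cv2.INTER_CUBIC))
a=cv2.imread('pics/t12f.png')[165:275,240:420];cv2.imwrite("pics/t12.png",cv2.resize(a,None,fx=4.4,fy=4.4,interpolation=cv2.INTER_CUBIC))
```

```text
clock 12.85 tcp in rest [-168.7  329.7    1.4] axes z [ 0.006 -1.    -0.002] x [ 0.006  0.002 -1.   ] F [ 0.6 -0.6  0.4] w 50.2 world [451.8  26.2 300.8] q [ 0.28  0.39 -0.88  1.66  0.5   1.82  0.3 ]
```

View pics/w12.png

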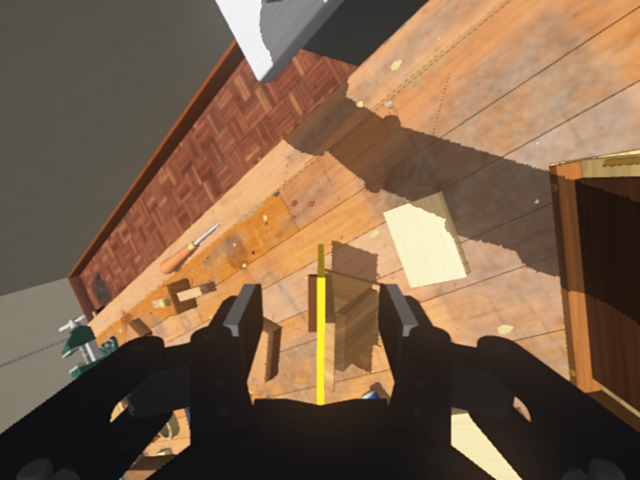

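View pics/s12.png

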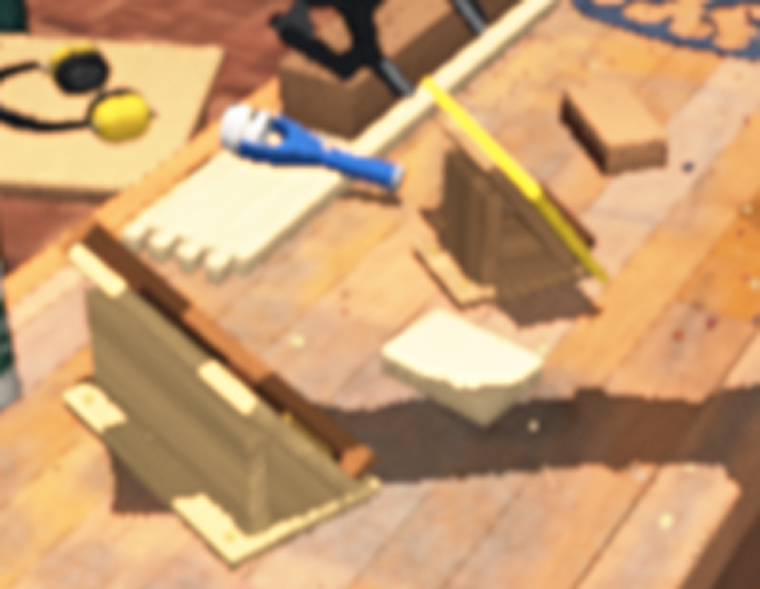

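View pics/t12.png

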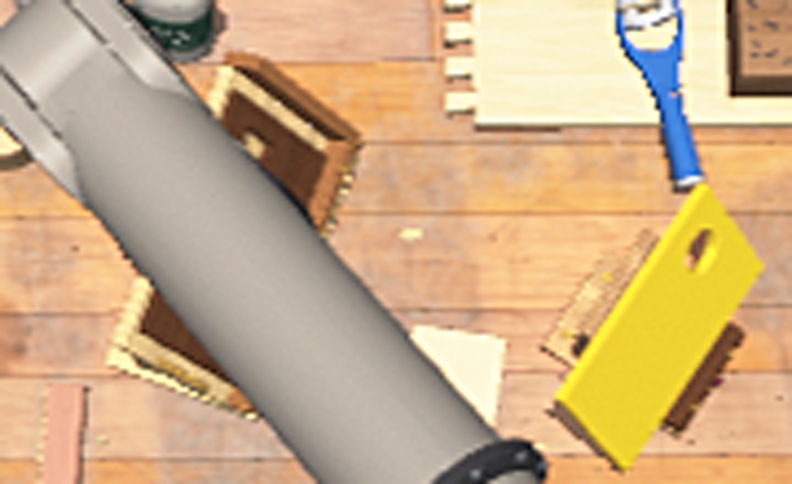

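Run:
```python
from h import *
T=cam('top');A,t=frame(*load()['rest']);ft=lambda a:np.array(a)/4.4+[240,165]
obs=[((95,60),(702,186)),((-95,60),(557,402)),((-95,-60),(626,470)),((95,-60),(763,267))]
rows=[]
def f(p):
    Q=R.from_rotvec([p[3],p[4],p[5]]).as_matrix()
    return np.ravel([proj(T,A@(np.array(p[:3])+Q@np.array([a,b,4.]))+t)[0]-ft(u) for (a,b),u in obs])
k=least_squares(lambda p:np.r_[f(p),.3*(p[3:]/.05),(p[2]-1.6)/3],[0,60,2,0,0,0]);print(np.round(k.x,3),np.round(f(k.x),1))
print('pred',np.round((f(np.array([1.7,61,1.6,0,0,0]))).reshape(-1,2),1).tolist())
im=cv2.imread('pics/w12.png')[230:410,280:400];cv2.imwrite('pics/w12c.png',cv2.resize(im,None,fx=3.3,fy=3.3,interpolation=cv2.INTER_CUBIC))
im=cv2.imread('pics/s12f.png')[160:235,330:400];cv2.imwrite('pics/s12c.png',cv2.resize(im,None,fx=7.5,fy=7.5,interpolation=cv2.INTER_CUBIC))
```

```text
[ 2.2800e+00  5.9469e+01  1.2490e+00 -2.1000e-02 -2.4000e-02  1.0000e-02] [ 0.2 -0.2 -0.   0.  -0.2  0.6  0.1 -0.4]
pred [[0.0, -0.4], [0.6, 0.1], [-0.3, 0.7], [-0.9, -0.5]]
```

View pics/w12c.png

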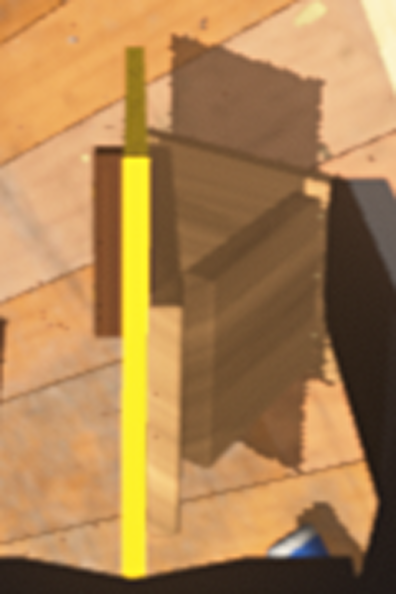

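View pics/s12c.png

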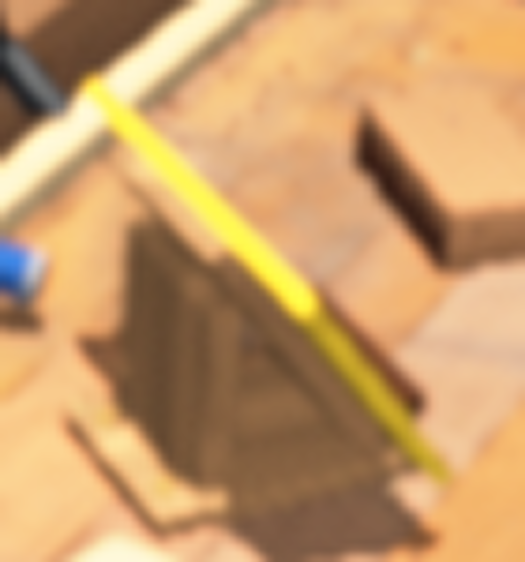

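The close-ups show no gap between the plate and the board, and its lower edge sits on the ledge. The top-view fit puts it about 2 mm off centre. The packing piece appears where it was, and the dark plate is still on the stand.

```bash
python3 -c "
from workcell import r
o=r.observe();print(o['clock'],o['force'],abs(o['joint_velocities']).max())
print(r.finish_job())"
```

```text
13.0 [ 0.47492968 -0.02186498 -0.19458192] 0.004565094758917227
the job is handed in; nothing more can be done
None
```

I finished the job and handed it in at 13.0 s of the 61 s allowed. No verdict was reported. The yellow template is on the copying rest and the robot has let go of it.

**What I did:** I slid the template along the ledge with a fingertip at about 7–12 N, after a brief 39 N at first contact. It stopped with its end about 55 mm past the stand's open end. I pinched it there from above at 80 N, lifted it clear, lowered it onto the rest's ledge, eased it against the board, released it and backed away.

**Last checks:**
- **Position:** a fit to the top-camera view puts the centre at about x = +2 mm, y = 59–60 mm, with tilts of 0.02 rad or less. In the close-ups no gap shows between template and board, and the arm was touching nothing.
- **Dark template and bystanders:** the dark template is still on the stand. The packing piece appears where it was. The arm hid parts of the dark template and most of the cup in that view, and I did not measure any of them, or the sanding block, again.

**Disagreements:**
- **Slide distance:** the finger travelled 71 mm, but the wrist camera puts the overhang about 4 mm shorter than that implies. It is still within the allowed range.
- **Rest board position:** my estimate was about 2 mm off. I corrected for it by feeling for contact when setting the template down.

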